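# Stow stepped printing blocks in their tray and block the gaps

## Task

Put away the printing blocks: each is stepped underneath at one end, which you can feel because that end dips when pushed down lightly. Turn each end for end if needed and set it in the tray with the stepped end over the cork ledge, flat on the tray floor, all in one row side by side, never letting a block touch the ledge, not even for a try. Then fill what is left of the row with blocking pieces, flat on the floor beside the ledge, until the five places are taken and nothing can shift; leave any spare piece standing and the jar, mug and brush alone.

Things in the scene. Friction and masses are not known exactly. Their poses are not given: they have to be found in the camera images.
- tray: shallow open plywood tray, fixed, outside 128 (x) x 220 (y) x 18 mm high; inside 112 (x) x 204 mm (y), floor 6 mm thick, walls 8 mm. Origin at the centre of its underside on the table, z up. It takes a single row of five 38 mm wide pieces side by side along its y (about 40 mm each), their lengths along its x
- ledge: cork ledge on the tray's floor along the whole inner side of its +x wall: 20 mm wide (x) x 204 mm (y) x 5 mm high. Origin at the centre of its underside, on the tray floor. A block's stepped end goes over it with 2 mm to spare; the tray floor beside it is 92 mm wide, so blocking pieces lie clear of it
- block1_mid (a point): wooden printing block, may be absent, 50 mm tall: body 100 (x) x 38 (y) x 16 mm high; on the middle of its top a square upright grip 16 x 16 x 34 mm high; 80 g. Point: its centre, 25 mm above its underside, z up. Both ends look alike, but under ONE of them the underside is stepped: cut back 42 mm from the end, 7 mm high, full width
- block2_mid (a point): another block like block1, may be absent. Which end is stepped differs from block to block and is not told by its axes: its +x end may be the stepped or the plain one
- block3_mid (a point): another block like block1, may be absent. Standing on the table, a light push down (1 to 4 N) on its top at the very end (within 15 mm) makes a stepped end dip 4 to 7 mm; it rises when let go. The plain end does not give
- block4_mid (a point): another block like block1, may be absent. Pushed nearer the middle it will not tip, stepped or not
- block5_mid (a point): another block like block1, may be absent
- filler1_mid (a point): wooden blocking piece, 50 mm tall in all: a flat-bottomed body 74 (x) x 38 (y) x 16 mm high with a round dowel knob, 22 mm across and 34 mm high, in the middle of its top; 60 g. The point is its centre, 25 mm above its underside; z up
- filler2_mid (a point): another blocking piece like filler1
- filler3_mid (a point): another blocking piece like filler1
- jar: bystander: glass jar with a cap, 68 mm across, 100 mm tall; origin under its centre
- mug: bystander: white mug, 80 mm across, 90 mm tall; origin under its centre
- brush: bystander: paint brush lying on the table; origin under its middle
- place1 (a point): point at one of the five places of the row in the tray, numbered along the tray's +y, 40 mm apart: 31 mm above the tray's underside (where the centre of a piece flat on the floor is), 5 mm from the tray's middle towards -x
- place2 (a point): the same for the next place
- place3 (a point): the same for the next place
- place4 (a point): the same for the next place
- place5 (a point): the same for the next place

How it is judged (in metres and radians):
At the end, for the whole second after the job is handed in: Every block present is flat on the tray floor (centre 28.5 to 34 mm above the tray's underside); each of the five places has a block's or blocking piece's centre within 19 mm; all pieces, spares too, stand upright (tilt under 0.05 rad) and at rest (z of block1_mid in the frame of tray between 0.0285 and 0.034 m and z of block2_mid in the frame of tray between 0.0285 and 0.034 m and z of block3_mid in the frame of tray between 0.0285 and 0.034 m and z of block4_mid in the frame of tray between 0.0285 and 0.034 m and z of block5_mid in the frame of tray between 0.0285 and 0.034 m and angle between each of block1_mid, block2_mid, block3_mid, block4_mid, block5_mid, filler1_mid, filler2_mid, filler3_mid's own z axis and vertical below 0.05 rad and distance between any of block1_mid, block2_mid, block3_mid, block4_mid, block5_mid, filler1_mid, filler2_mid, filler3_mid and place1 below 0.019 m and distance between any of block1_mid, block2_mid, block3_mid, block4_mid, block5_mid, filler1_mid, filler2_mid, filler3_mid and place2 below 0.019 m and distance between any of block1_mid, block2_mid, block3_mid, block4_mid, block5_mid, filler1_mid, filler2_mid, filler3_mid and place3 below 0.019 m and distance between any of block1_mid, block2_mid, block3_mid, block4_mid, block5_mid, filler1_mid, filler2_mid, filler3_mid and place4 below 0.019 m and distance between any of block1_mid, block2_mid, block3_mid, block4_mid, block5_mid, filler1_mid, filler2_mid, filler3_mid and place5 below 0.019 m and linear speed of each of block1, block2, block3, block4, block5, filler1, filler2, filler3 below 0.02 m/s); the robot touches nothing.
It fails at once if a printing block touches the cork ledge (contact force between any of block1, block2, block3, block4, block5 and ledge above 0.2 N).
It fails at once if the jar, mug or brush is moved more than 25 mm (distance of any of jar, mug, brush from where it was at the start of the episode above 0.025 m).
Of block1, block2, block3, block4, block5 only 2 to 4 are there at a start; the rules pass over those that are not, and their reading is None.
At some moment in a run one of block1, block2, block3, block4, block5, filler1, filler2, filler3 may be knocked a few centimetres aside while the robot is not near it.
It also fails if it takes over 210 s, if anything falls off the work surface, if the arm or the gripper's body presses on something with over 40 N, if the wrist force passes 120 N, or if a joint passes its speed limit or range.

## Robot

A 6-joint arm with a two-finger parallel gripper is mounted at the origin on the work surface. World frame = base frame: x ahead of the robot, y to its left, z up, the work surface at z = 0. Lengths are in m, angles in degrees, forces in N, time in s.
With the tool pointing down it reaches from about 0.35 to 0.875 m from the base axis. Payload 4.2 kg.
Tool frame: the origin (TCP) lies between the finger pads; the fingertips stand 25 mm ahead of it and the grasp point (between the pads) lies 6 mm ahead of it (r.tips_ahead is the distance from the TCP to the fingertips, in m); z points along the fingers, y is the direction in which the jaws open and shut (so a half turn about z gives the same grasp; the last joint's range is limited). The gripper opens to 87 mm and grips with 3 to 60 N. Pads are 19 mm wide; open, the fingers measure 117 mm over their backs; the gripper's body (75 mm by 190 mm) begins 51 mm behind the grasp point.
Start: joints at [82.426, 22.042, 0.453, 0, -68.411, -14.817], TCP at [0.238, 0.578, 0.248] pointing down, gripper open.
Joint ranges: [-179.83, 179.83], [-69.29, 118.12], [-61.27, 80.66], [-181.25, 117.63], [-171.15, -9.14], [-177.46, 177.46]. Speed limits (degrees/s): [159.86, 159.86, 180, 180, 180, 180].

## Interface

Orientations are given as a 3x3 rotation matrix whose columns are the frame's x, y, z axes.
In Python, from station import r, vision, finish_job gives the robot as it stands.
- The arm moves only by the shell command python3 -m jog 'ROWS'. ROWS is a JSON object of lists of equal length, an entry for each row: "rot": the turn, a rotation vector about the world's x, y, z in degrees, a list of three; "delta_pos": the shift along the world's x, y, z in mm, a list of three; "grip": the opening in per cent of the stroke, from 0 (shut) to 100 (fully open). A call has 1 to 10 rows; each row shifts and turns the commanded pose from where the row before left it; what a row does not reach is not made up. A row lasts 1/12 s, in which the tool goes at most 41.7 mm and 7.16 degrees, less where a joint would pass 70% of its speed; a pose out of reach is approached as far as the arm can. A call with a gripper value outside its range is refused whole. The fingers move at their own pace and stop on an object; the grip force is fixed at half the most. Time passes only in rows, so rows that do not move let the fingers close. It gives the time, the measured TCP pose, the force and the opening at its end, in the units of the state.
- r.sense(): the state, without advancing time (a new reading comes with each control period).
- vision.capture(name): name is "side" or "top"; returns a dict with "frame" (384x512x3 uint8, red, green, blue), "K" (3x3 intrinsics, pixels), "xyz" and "orientation" of the camera in the world. Camera axes: x right, y up, looking along -z (the intrinsics and any distortion apply to the point x, -y, -z); pixel columns grow to the right and rows downward; lengths in m; the calibration is good to about 2 mm. A picture is of the moment at which its call begins. There is no depth.
- finish_job(): hands the job in, once; it reports no verdict.
The state is a dict: "time_s": time; "joints": joint angles; "joint_velocities": joint speeds; "effort": joint torques, N m; "tcp_pos": TCP position; "ee_rot": TCP orientation; "wrist_force": force on the tool from outside, world axes, zero at the start; "moment": the same for the moment, N m; "gripper_width": opening from 0.0 (shut) to 1.0 (fully open).
Only numpy, scipy, OpenCV 4.12 (cv2) and the standard library are available. Lean on these libraries where they do the work, as an engineer would, in place of code of your own. Each camera call takes 0.05 s, during which the arm holds its last target. There are 200 camera calls.

## Working session

There is one attempt and no reset: what is moved stays moved. The work goes in short steps, Python scripts to look and compute and a shell command to move; the robot and the scene stay as the last step left them, time stands still between calls to the robot, and variables do not carry over. Pictures are saved under pics/ and viewed, about 12 in all and at most 16, crops included, and the job is handed in when it is done.

```bash
ls; mkdir -p pics
python3 - <<'E'
from station import r, vision
import cv2,json
s=r.sense(); print({k:(v if not hasattr(v,'round') else v) for k,v in s.items()})
for n in ("top","side"):
    c=vision.capture(n); cv2.imwrite(f"pics/{n}0.png",c["frame"][:,:,::-1]); print(n,c["K"],c["xyz"],c["orientation"],[k for k in c])
E
```

```text
pics
{'time_s': 0.0, 'joints': array([ 8.24256119e+01,  2.20912455e+01,  3.79138833e-01, -2.86821186e-02,
       -6.84092703e+01, -1.48151875e+01]), 'joint_velocities': array([-0.02707199, -0.15771877,  0.00580553, -0.00364768, -0.04954711,
       -0.09761483]), 'effort': array([-1.07950891e-04, -3.90662813e+01,  1.87406015e+01,  4.22004640e+00,
        1.09937138e-02, -1.93490559e-04]), 'tcp_pos': array([0.23785126, 0.5773844 , 0.24645084]), 'ee_rot': array([[ 9.24545016e-01, -3.81072126e-01, -7.40643105e-04],
       [-3.81072835e-01, -9.24542773e-01, -2.03854389e-03],
       [ 9.20760232e-05,  2.16696456e-03, -9.99997648e-01]]), 'wrist_force': array([-0.2149899 , -0.3852328 , -0.38762924]), 'moment': array([-0.00828193, -0.07921915, -0.008032  ]), 'gripper_width': 1.0020766855530134}
top [[405.2039671    0.         252.63985986]
 [  0.         405.2039671  187.49129803]
 [  0.           0.           1.        ]] [ 0.32164327 -0.03016632  1.3973613 ] [[-0.01020709  0.98816386 -0.15306209]
 [-0.99987082 -0.01198666 -0.01070817]
 [-0.01241613  0.15293302  0.98815856]] ['frame', 'K', 'xyz', 'orientation']
side [[368.96084708   0.         253.73132762]
 [  0.         368.96084708 193.56813231]
 [  0.           0.           1.        ]] [-0.18634635 -0.6963806   0.75884416] [[ 0.68848488  0.41655044 -0.59369547]
 [-0.72522567  0.38861913 -0.56835104]
 [-0.00602546  0.82186429  0.56965146]] ['frame', 'K', 'xyz', 'orientation']
```

View pics/top0.png

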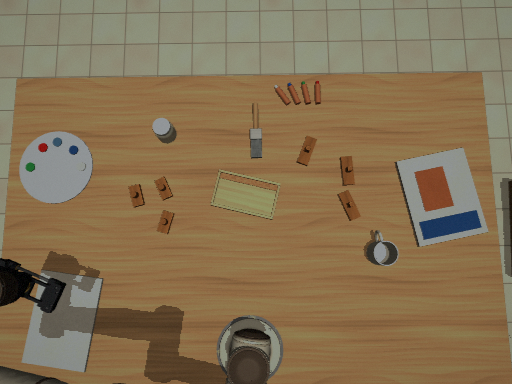

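View pics/side0.png

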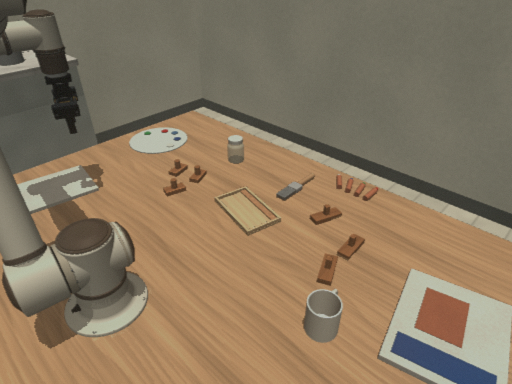

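The top view shows three blocks at about (307,151), (347,170) and (349,205). Three fillers are at about (136,195), (164,188) and (166,222). The tray is at (245,195) with its ledge on the image-upper side, which is +x. I'll fit the poses with projected silhouettes.

```bash
cat > loc.py <<'E'
import numpy as np,cv2
from scipy.optimize import minimize
from station import r, vision
def proj(c,P):
    q=(np.asarray(P)-c["xyz"])@np.asarray(c["orientation"]); q=q*[1,-1,-1]
    q=q@np.asarray(c["K"]).T; return q[:,:2]/q[:,2:]
def ray(c,u,v,z):
    d=np.linalg.inv(c["K"])@[u,v,1]; d=np.asarray(c["orientation"])@(d*[1,-1,-1])
    return np.asarray(c["xyz"])+d*(z-c["xyz"][2])/d[2]
def box(x,y,a,L,W,z0,z1):
    R=np.array([[np.cos(a),-np.sin(a)],[np.sin(a),np.cos(a)]])
    xy=[R@[i*L/2,j*W/2]+[x,y] for i in(-1,1) for j in(-1,1)]
    return np.array([[*p,z] for p in xy for z in(z0,z1)])
S=8
def sil(c,parts,shape,org):
    m=np.zeros((shape[0]*S,shape[1]*S),np.uint8)
    for P in parts:
        h=cv2.convexHull(((proj(c,P)-org+0.5)*S*16-8).astype(np.int32).reshape(-1,1,2)); cv2.fillConvexPoly(m,h,255,shift=4)
    return cv2.resize(m,shape[::-1],interpolation=cv2.INTER_AREA)/255.
def parts(x,y,a,kind,z=0):
    if kind=="tray": return [box(x,y,a,.128,.22,0,.018)]
    L,g=(.1,.016) if kind=="block" else (.074,.020)
    return [box(x,y,a,L,.038,z,z+.016),box(x,y,a,g,g,z+.016,z+.05)]
def mask(c):
    f=c["frame"].astype(np.uint8); h=cv2.cvtColor(f,cv2.COLOR_RGB2HSV)
    return ((h[...,2]<135)&(h[...,1]>110)&((h[...,0]<16))).astype(np.uint8)
def fit(cams,masks,p0,kind,z=0):
    data=[]
    for c,m in zip(cams,masks):
        u=proj(c,[[p0[0],p0[1],.02+z]])[0].astype(int); w=45 if kind=="tray" else 25
        o=np.maximum(u-w,0); sub=m[o[1]:u[1]+w,o[0]:u[0]+w].astype(float)
        n,l=cv2.connectedComponents(sub.astype(np.uint8)); 
        yy,xx=np.nonzero(l); k=l[yy,xx][np.argmin((yy+o[1]-u[1])**2+(xx+o[0]-u[0])**2)]
        data.append((c,(l==k).astype(float),o))
    def f(q): return sum(np.abs(sil(c,parts(p0[0]+q[0]/1e3,p0[1]+q[1]/1e3,np.radians(q[2]),kind,z),m.shape,o)-m).sum()for c,m,o in data)
    best=None
    for a in ([p0[2]] if len(p0)>2 else range(0,180,30)):
        s=minimize(f,[0,0,a],method="Nelder-Mead",options=dict(initial_simplex=[[0,0,a],[8,0,a],[0,8,a],[0,0,a+15]],xatol=.05,fatol=.05))
        if best is None or s.fun<best.fun: best=s
    return p0[0]+best.x[0]/1e3,p0[1]+best.x[1]/1e3,(best.x[2]+90)%180-90,best.fun,[m.sum() for _,m,_ in data]
E
python3 - <<'E'
from loc import *
T=vision.capture("top"); Sd=vision.capture("side"); m=mask(T); ms=mask(Sd)
for k,uv in dict(b1=(307,151),b2=(347,170),b3=(349,205),f1=(136,195),f2=(164,188),f3=(166,222)).items():
    p=ray(T,*uv,.02); kind="block" if k[0]=="b" else "filler"
    a=fit([T],[m],p[:2],kind); b=fit([T,Sd],[m,ms],p[:2],kind)
    print(k,np.round(a[:2],4),round(a[2],1),round(a[3],1),a[4],"|",np.round(b[:2],4),round(b[2],1),round(b[3],1),b[4])
for z,n in((.0,"brush"),):
    for uv in ((255,105),(256,158)): print(n,ray(T,*uv,z))
print("jar",ray(T,162,125,.1),"mug",ray(T,380,252,.09))
f=T["frame"]; a=cv2.resize(f[160:230,200:290],None,fx=8,fy=8,interpolation=2)[:,:,::-1]
cv2.imwrite("pics/tray.png",a)
mm=np.vstack([m,ms])*255; print(mm.shape)
x=cv2.resize(np.hstack([m[130:240,110:380]*255,]),None,fx=2.8,fy=2.8,interpolation=0); cv2.imwrite("pics/m.png",x)
E
```

```text
b1 [ 0.6666 -0.2048] -21.9 25.1 [np.float64(328.0)] | [ 0.6657 -0.2053] -20.7 168.7 [np.float64(328.0), np.float64(254.0)]
b2 [ 0.5927 -0.3443] 3.8 93.0 [np.float64(417.0)] | [ 0.5924 -0.3452] 3.3 263.7 [np.float64(417.0), np.float64(251.0)]
b3 [ 0.4724 -0.3444] 22.7 35.6 [np.float64(362.0)] | [ 0.4717 -0.3448] 23.6 275.1 [np.float64(362.0), np.float64(219.0)]
f1 [0.5147 0.3892] 14.6 34.0 [np.float64(249.0)] | [0.5146 0.3887] 15.0 115.5 [np.float64(249.0), np.float64(126.0)]
f2 [0.5384 0.2956] 24.0 42.6 [np.float64(225.0)] | [0.5378 0.2954] 24.0 119.7 [np.float64(225.0), np.float64(128.0)]
f3 [0.422  0.2864] -16.8 40.2 [np.float64(254.0)] | [0.422  0.2863] -17.7 231.3 [np.float64(254.0), np.float64(57.0)]
brush [ 0.83873544 -0.02659793  0.        ]
brush [ 0.64326128 -0.02795777  0.        ]
jar [0.73675459 0.28347894 0.1       ] mug [ 0.31204476 -0.41817084  0.09      ]
(768, 512)
```

View pics/tray.png

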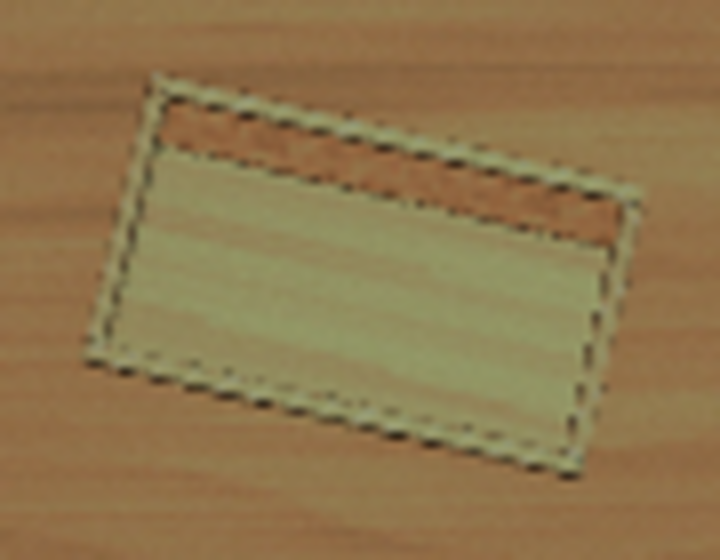

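View pics/m.png

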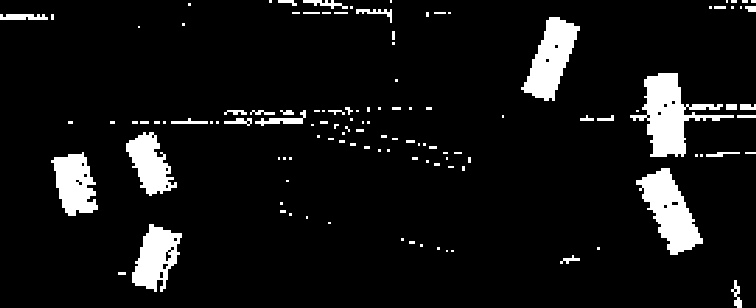

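The crop shows the tray's outer corners clearly, with the ledge along the upper side. The mask isolates all six pieces well. Next I'll work out the tray pose and the places.

Run:
```python
from loc import *
T=vision.capture("top"); Sd=vision.capture("side")
pts=[((152,78),.018,(.064,.11)),((641,190),.018,(.064,-.11)),((90,362),0,(-.064,.11)),((580,476),0,(-.064,-.11)),
 ((162,100),.018,(.056,.102)),((158,147),.011,(.036,.102)),((612,247),.011,(.036,-.102))]
W=[];L=[]
for (a,b),z,l in pts: W.append(ray(T,(a+.5)/8-.5+200,(b+.5)/8-.5+160,z)[:2]);L.append(l)
W=np.array(W);L=np.array(L)
n=4
def pose(W,L):
    A=L-L.mean(0);B=W-W.mean(0); th=np.arctan2((A[:,0]*B[:,1]-A[:,1]*B[:,0]).sum(),(A*B).sum())
    R=np.array([[np.cos(th),-np.sin(th)],[np.sin(th),np.cos(th)]]); t=W.mean(0)-R@L.mean(0); return th,R,t,W-(L@R.T+t)
th,R,t,e=pose(W[:4],L[:4]); print(t,np.degrees(th)); print(np.round(e*1e3,1))
th,R,t,e=pose(W,L); print(t,np.degrees(th)); print(np.round(e*1e3,1))
# line-fit fine check: tray-colour mask
h=cv2.cvtColor(T["frame"],cv2.COLOR_RGB2HSV); print("hsv floor",h[200,240],"wood",h[230,240],"ledge",h[184,245])
# overlay model on both views
out=[]
for c,(u0,v0,u1,v1) in((T,(200,160,290,230)),(Sd,(205,180,295,240))):
    im=cv2.resize(c["frame"],None,fx=6,fy=6,interpolation=2)[:,:,::-1].copy()
    def ln(a,b,z,col):
        P=proj(c,[[*(R@p+t),z] for p in (a,b)]); P=((P+.5)*6-.5).astype(int); cv2.line(im,P[0],P[1],col,1)
    for hx,hy,z,col in((.064,.11,.018,(0,0,255)),(.056,.102,.018,(255,0,0))):
        q=[(hx,hy),(hx,-hy),(-hx,-hy),(-hx,hy)]
        for i in range(4): ln(q[i],q[(i+1)%4],z,col)
    ln((.036,.102),(.036,-.102),.011,(0,255,0)); out.append(im[v0*6:v1*6,u0*6:u1*6])
cv2.imwrite("pics/ov.png",np.vstack(out)[:,:])
for y in(-.08,-.04,0,.04,.08): print(y,R@[-.005,y]+t)
```

```text
[0.51388924 0.01095415] -13.584752786325387
[[-1.3 -0.4]
 [-1.5  2.4]
 [ 1.5 -2.1]
 [ 1.3  0.1]]
[0.51353208 0.01098616] -13.430961105991592
[[-0.7 -0.6]
 [-1.5  2.3]
 [ 2.2 -2. ]
 [ 1.5  0.3]
 [-0.9  0.9]
 [-0.8 -1.4]
 [ 0.2  0.6]]
hsv floor [ 30  83 147] wood [ 17 125 145] ledge [ 26  91 146]
-0.08 [ 0.49008694 -0.06566451]
-0.04 [ 0.49937788 -0.02675849]
0 [0.50866882 0.01214753]
0.04 [0.51795977 0.05105355]
0.08 [0.52725071 0.08995957]
```

```bash
python3 -c "
import cv2;a=cv2.imread('pics/ov.png');print(a.shape);h=a.shape[0];cv2.imwrite('pics/ov.png',cv2.resize(a,None,fx=600/h,fy=600/h,interpolation=cv2.INTER_AREA))"
```

```text
(780, 540, 3)
```

View pics/ov.png

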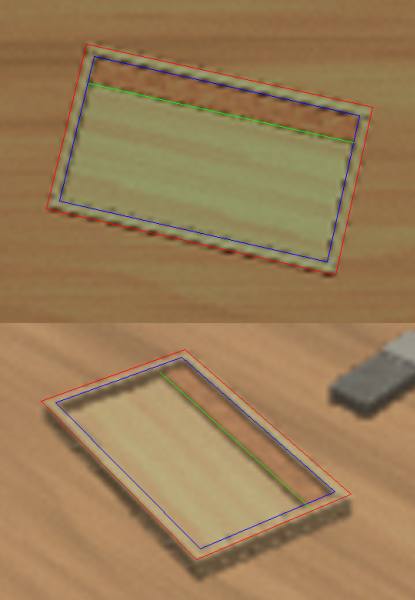

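The overlay matches the tray in both views to about 1–2 mm. The places run from (0.490,-0.066) to (0.527,0.090) with the tray yawed about -13.4°. I'll start with filler f2, moving above it.

```bash
python3 -m jog '{"delta_pos":[[30,-28,-10],[30,-28,-10],[30,-28,-10],[30,-28,-10],[30,-28,-10],[30,-28,-10],[30,-28,-10],[30,-28,-10],[30,-28,-10],[30,-30,-10]],"rot":[[0,0,-4.4],[0,0,-4.4],[0,0,-4.4],[0,0,-4.4],[0,0,-4.4],[0,0,-4.4],[0,0,-4.4],[0,0,-4.4],[0,0,-4.4],[0,0,-4.4]],"grip":[60,60,60,60,60,60,60,60,60,60]}'
python3 -m jog '{"delta_pos":[[0,0,0],[0,0,0],[0,0,0]],"rot":[[0,0,0],[0,0,0],[0,0,0]],"grip":[60,60,60]}'
cat > st.py <<'E'
from loc import *
s=r.sense(); R=s["ee_rot"]; print("t",round(s["time_s"],2),"tcp mm",np.round(s["tcp_pos"]*1e3,1),"phi",np.round(np.degrees(np.arctan2(R[1,1],R[0,1])),1),"z",np.round(R[:,2],3),"J",np.round(s["joints"],0),"F",np.round(s["wrist_force"],1),"w",round(s["gripper_width"],3))
E
python3 st.py
python3 - <<'E'
from loc import *
C=[vision.capture("top"),vision.capture("side")]
M=[]
for c in C:
    h=cv2.cvtColor(c["frame"],cv2.COLOR_RGB2HSV); cen=proj(c,[[.5135,.011,.01]])[0].astype(int)
    P=proj(c,[p for p in box(.5135,.011,np.radians(-13.4),.16,.25,0,.018)]).astype(np.int32)
    roi=np.zeros(h.shape[:2],np.uint8); cv2.fillConvexPoly(roi,cv2.convexHull(P.reshape(-1,1,2)),1)
    ring=proj(c,box(.5135,.011,np.radians(-13.4),.09,.17,.006,.006)).astype(np.int32); core=np.zeros_like(roi); cv2.fillConvexPoly(core,cv2.convexHull(ring.reshape(-1,1,2)),1)
    m=((h[...,0]>20)|(h[...,2]<110)).astype(np.uint8)&roi|core; m=cv2.morphologyEx(m,cv2.MORPH_CLOSE,np.ones((9,9)))
    M.append(cv2.morphologyEx(m,cv2.MORPH_OPEN,np.ones((5,5))))
for k in([0],[1],[0,1]): print(k,fit([C[i] for i in k],[M[i] for i in k],(.5135,.011,-13.4),"tray"))
E
```

```text
time_s: 1.13
tcp_pos: [0.5344, 0.2992, 0.1488]
ee_rot: [[0.397, -0.918, 0.0], [-0.918, -0.397, 0.0], [-0.0, -0.0, -1.0]]
wrist_force: [0.3, 0.6, 0.1]
gripper_width: 0.6
time_s: 1.38
tcp_pos: [0.5333, 0.3004, 0.1491]
ee_rot: [[0.4, -0.916, -0.0], [-0.916, -0.4, -0.0], [0.0, 0.0, -1.0]]
wrist_force: [0.6, 0.2, -0.1]
gripper_width: 0.602
t 1.38 tcp mm [533.3 300.4 149.1] phi -156.4 z [-0. -0. -1.] J [ 45.  26.  -9.   0. -55. -21.] F [ 0.6  0.2 -0.1] w 0.602
[0] (np.float64(0.5146651845433741), np.float64(0.010362764487211108), np.float64(-12.890134528391002), np.float64(116.79215686274509), [np.float64(2440.0)])
[1] (np.float64(0.5156851101815331), np.float64(0.014118896532783606), np.float64(-14.306364819465529), np.float64(228.9921568627451), [np.float64(1554.0)])
[0, 1] (np.float64(0.5146151072242727), np.float64(0.010702045642661738), np.float64(-13.132263735838137), np.float64(355.4039215686274), [np.float64(2440.0), np.float64(1554.0)])
```

```bash
python3 -m jog '{"delta_pos":[[5,-5,-30],[0,0,-30],[0,0,-20],[0,0,-10],[0,0,-7],[0,0,-6],[0,0,0]],"rot":[[0,0,0],[0,0,0],[0,0,0],[0,0,0],[0,0,0],[0,0,0],[0,0,0]],"grip":[60,60,60,60,60,60,60]}' >/dev/null; python3 st.py
python3 - <<'E'
from station import vision
import cv2,numpy as np
from loc import proj
o=[]
for n in("top","side"):
    c=vision.capture(n); u=proj(c,[[.538,.295,.02]])[0].astype(int); o.append(cv2.resize(c["frame"][u[1]-30:u[1]+30,u[0]-35:u[0]+35],None,fx=5,fy=5,interpolation=2)[:,:,::-1])
cv2.imwrite("pics/g1.png",np.hstack(o))
E
```

```text
t 2.07 tcp mm [537.9 296.2  46.1] phi -156.3 z [ 0.  0. -1.] J [ 44.  33. -14.  -0. -43. -20.] F [ 0.3 -0.  -0.2] w 0.599
```

View pics/g1.png

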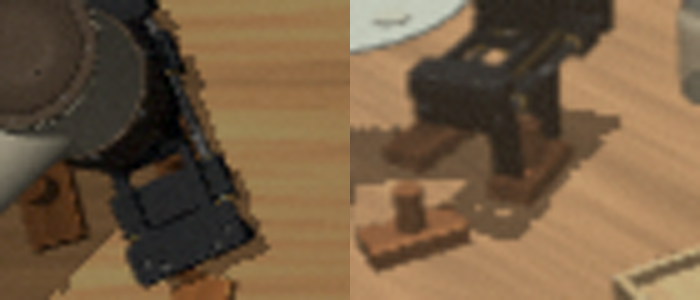

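The crops show the fingers straddling f2's knob, with f1 and f3 clear. Closing, lifting, and carrying it above place 5.

```bash
python3 -m jog '{"delta_pos":[[0,0,-1],[0,0,0],[0,0,0],[0,0,0],[0,0,0],[0,0,20],[0,0,40]],"rot":[[0,0,0],[0,0,0],[0,0,0],[0,0,0],[0,0,0],[0,0,0],[0,0,0]],"grip":[0,0,0,0,0,0,0]}' >/dev/null; python3 st.py
python3 -m jog '{"delta_pos":[[-1.5,-20.4,0],[-1.5,-20.4,0],[-1.5,-20.4,0],[-1.5,-20.4,0],[-1.5,-20.4,0],[-1.5,-20.4,0],[-1.5,-20.4,0],[-1.5,-20.4,0],[-1.5,-20.4,0],[-1.5,-20.4,0]],"rot":[[0,0,-3.7],[0,0,-3.7],[0,0,-3.7],[0,0,-3.7],[0,0,-3.7],[0,0,-3.7],[0,0,-3.7],[0,0,-3.7],[0,0,-3.7],[0,0,-3.7]],"grip":[0,0,0,0,0,0,0,0,0,0]}' >/dev/null
python3 -m jog '{"delta_pos":[[0,0,0],[0,0,0],[0,0,0]],"rot":[[0,0,0],[0,0,0],[0,0,0]],"grip":[0,0,0]}' >/dev/null; python3 st.py
```

```text
t 2.75 tcp mm [535.  293.1 100.4] phi -156.5 z [-0.01  -0.008 -1.   ] J [ 44.  29. -12.  -0. -50. -20.] F [ 0.7  0.1 -0.9] w 0.244
t 3.83 tcp mm [523.4  91.9 105.4] phi 166.6 z [ 0.001  0.    -1.   ] J [ 27.  22. -23.   0. -45. -41.] F [-0.7  0.3  0.8] w 0.247
```

```bash
python3 -m jog '{"delta_pos":[[0,0,-25],[0,0,-15],[0,0,-7],[0,0,-4],[0,0,-2],[0,0,0],[0,0,0]],"rot":[[0,0,0],[0,0,0],[0,0,0],[0,0,0],[0,0,0],[0,0,0],[0,0,0]],"grip":[0,0,0,0,0,0,0]}' >/dev/null; python3 st.py
```

```text
t 4.42 tcp mm [524.4  91.3  57.7] phi 166.9 z [ 0.002 -0.003 -1.   ] J [ 27.  26. -26.   0. -38. -41.] F [-7.7 -7.2 34.4] w 0.239
```

Contact came about 6 mm too high with 34 N, so I'll raise it and look.

```bash
python3 -m jog '{"delta_pos":[[0,0,14],[0,0,0],[0,0,0]],"rot":[[0,0,0],[0,0,0],[0,0,0]],"grip":[0,0,0]}' >/dev/null; python3 st.py
cat > look.py <<'E'
import sys
from loc import *
x,y,n=float(sys.argv[1]),float(sys.argv[2]),sys.argv[3]; w=int(sys.argv[4]) if len(sys.argv)>4 else 30; o=[]
for k in("top","side"):
    c=vision.capture(k); u=proj(c,[[x,y,.02]])[0].astype(int); o.append(cv2.resize(c["frame"][u[1]-w:u[1]+w,u[0]-w:u[0]+w],(390,390),interpolation=2)[:,:,::-1])
cv2.imwrite(f"pics/{n}.png",np.hstack(o))
E
python3 look.py .52 .08 g2 30
```

```text
t 4.67 tcp mm [523.8  92.8  66.9] phi 166.7 z [ 0.002  0.001 -1.   ] J [ 28.  25. -25.  -0. -40. -41.] F [ 0.   0.1 -0.2] w 0.242
```

View pics/g2.png

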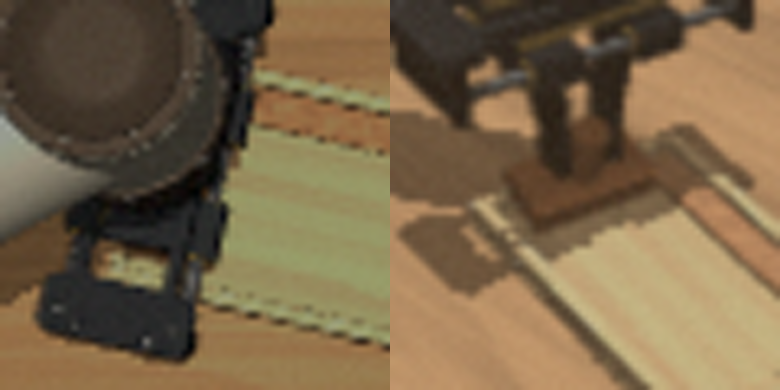

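The side crop shows the filler's edge at the +y wall, so the error is in y. I'll shift about 4.5 mm along tray -y and lower gently.

```bash
python3 -m jog '{"delta_pos":[[-1,-4.5,0],[0,0,-6],[0,0,-4],[0,0,-2],[0,0,0]],"rot":[[0,0,0],[0,0,0],[0,0,0],[0,0,0],[0,0,0]],"grip":[0,0,0,0,0]}' >/dev/null; python3 st.py;  python3 -m jog '{"delta_pos":[[0,0,-2],[0,0,-1],[0,0,0]],"rot":[[0,0,0],[0,0,0],[0,0,0]],"grip":[0,0,0]}' >/dev/null; python3 st.py
```

```text
t 5.18 tcp mm [522.4  88.1  57.1] phi 166.7 z [ 0.001 -0.    -1.   ] J [ 27.  26. -26.   0. -38. -40.] F [-9.   4.  25.4] w 0.247
t 5.43 tcp mm [522.7  89.   55.5] phi 166.7 z [ 0.002  0.001 -1.   ] J [ 27.  26. -26.  -0. -38. -40.] F [-13.2   9.   33.9] w 0.243
```

```bash
python3 -m jog '{"delta_pos":[[0,0,20],[0,0,5],[0,0,0],[0,0,0]],"rot":[[0,0,0],[0,0,0],[0,0,0],[0,0,0]],"grip":[0,0,0,0]}' >/dev/null; python3 st.py
python3 - <<'E'
from loc import *
c=vision.capture("side"); s=r.sense(); p=s["tcp_pos"]; zb=p[2]-.045
s6=8; im=cv2.resize(c["frame"],None,fx=s6,fy=s6,interpolation=2)[:,:,::-1].copy()
def poly(P,col):
    P=((proj(c,P)+.5)*s6-.5).astype(np.int32); cv2.polylines(im,[P.reshape(-1,1,2)],True,col,1)
def rect(x,y,a,L,W,z):
    b=box(x,y,a,L,W,z,z)[::2]; return b[[0,1,3,2]]
a=np.radians(-13.2)
for z in(zb,zb+.016): poly(rect(p[0],p[1],a,.074,.038,z),(0,255,0))
poly(rect(.5142,.0107,a,.112,.204,.018),(255,0,0)); poly(rect(.5142,.0107,a,.128,.22,.018),(0,0,255))
u=((proj(c,[[.52,.08,.03]])[0])*s6).astype(int); cv2.imwrite("pics/g3.png",im[u[1]-300:u[1]+280,u[0]-350:u[0]+350])
print(s["moment"])
E
```

```text
t 5.77 tcp mm [521.7  86.8  75.3] phi 166.6 z [-0.001 -0.    -1.   ] J [ 27.  24. -25.  -0. -41. -40.] F [ 0.1  0.2 -0.5] w 0.244
[ 0.07558231 -0.06157513  0.0511949 ]
```

View pics/g3.png

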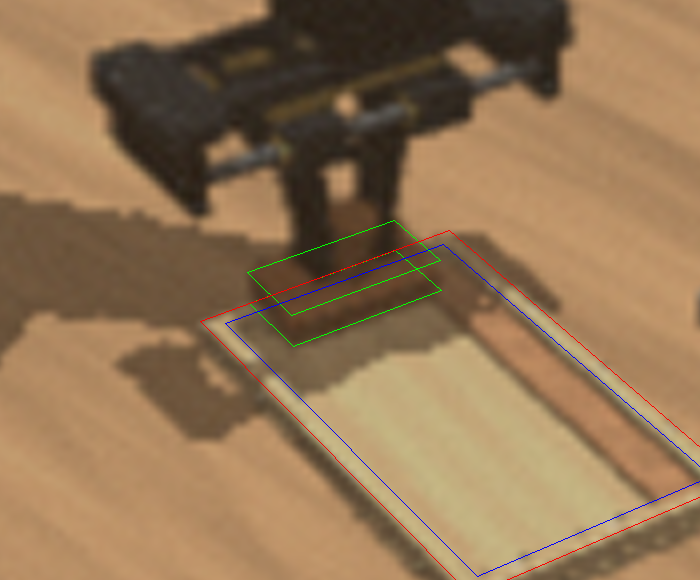

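The overlay shows the piece hanging about 5 mm lower in the grasp than assumed, so that contact was probably the floor. I'll lower softly, release and check.

```bash
python3 -m jog '{"delta_pos":[[0,0,-10],[0,0,-5],[0,0,-2],[0,0,-1],[0,0,0]],"rot":[[0,0,0],[0,0,0],[0,0,0],[0,0,0],[0,0,0]],"grip":[0,0,0,0,0]}' >/dev/null; python3 st.py;  python3 -m jog '{"delta_pos":[[0,0,-1],[0,0,0],[0,0,0],[0,0,0],[0,0,30],[0,0,30],[-10,-20,30],[0,-40,0],[0,-40,0],[0,-40,0]],"rot":[[0,0,0],[0,0,0],[0,0,0],[0,0,0],[0,0,0],[0,0,0],[0,0,0],[0,0,0],[0,0,0],[0,0,0]],"grip":[0,60,60,60,60,60,60,60,60,60]}' >/dev/null; python3 -m jog '{"delta_pos":[[0,-40,0],[0,-40,0],[0,-30,0],[0,0,0]],"rot":[[0,0,0],[0,0,0],[0,0,0],[0,0,0]],"grip":[60,60,60,60]}' >/dev/null;python3 st.py
cat > all.py <<'E'
import sys
from loc import *
from scipy.spatial.transform import Rotation
T=vision.capture("top"); m=cv2.morphologyEx(mask(T),cv2.MORPH_OPEN,np.ones((3,3)))
n,l,st,ce=cv2.connectedComponentsWithStats(m); R0=np.radians(-13.2); c,s=np.cos(R0),np.sin(R0)
for i in range(1,n):
    A=st[i,4]; p=ray(T,*ce[i],.02)
    if A<150 or not(.33<p[0]<.76): continue
    d=p[:2]-[.5142,.0107]; q=[c*d[0]+s*d[1],-s*d[0]+c*d[1]]; it=abs(q[0])<.056 and abs(q[1])<.105
    for k in("block","filler"):
        try: b=fit([T],[m],p[:2],k,.006 if it else 0)
        except Exception as e: print(e); continue
        d=np.array(b[:2])-[.5142,.0107]
        print(k,"A",A,np.round(np.array(b[:2])*1e3,1),"yaw",round(b[2],1),"err",round(b[3]),("tray xy %.1f %.1f yaw %.1f"%((c*d[0]+s*d[1])*1e3,(-s*d[0]+c*d[1])*1e3,b[2]+13.2) if it else ""))
E
python3 all.py; python3 look.py .514 .011 g4 45
```

```text
t 6.23 tcp mm [521.8  86.9  57.3] phi 166.6 z [-0.002 -0.001 -1.   ] J [ 27.  26. -26.   0. -38. -40.] F [ 0.3  0.4 -0.2] w 0.244
t 7.4 tcp mm [ 511.7 -167.2  147.4] phi 166.3 z [ 0.001 -0.001 -1.   ] J [ -1.  19. -20.   0. -51. -13.] F [0.6 0.3 1.1] w 0.602
block A 333 [ 593.6 -344. ] yaw 3.9 err 33 
filler A 333 [ 604.3 -343.2] yaw 4.0 err 92 
block A 204 [ 528.8 -651.8] yaw 22.2 err 215 
filler A 204 [ 524.3 -653.6] yaw 17.3 err 137 
block A 185 [535.6  88.2] yaw -11.6 err 160 tray xy 3.2 80.3 yaw 1.6
filler A 185 [522.4  90.9] yaw -12.4 err 73 tray xy -10.3 79.9 yaw 0.8
block A 172 [519.6 398.1] yaw 25.6 err 184 
filler A 172 [513. 394.] yaw 25.7 err 95 
block A 308 [ 472.4 -343.5] yaw 21.9 err 57 
filler A 308 [ 466.6 -345.6] yaw 22.0 err 112 
block A 174 [434.4 286.1] yaw -24.1 err 184 
filler A 174 [423.8 291.3] yaw -25.6 err 93
```

View pics/g4.png

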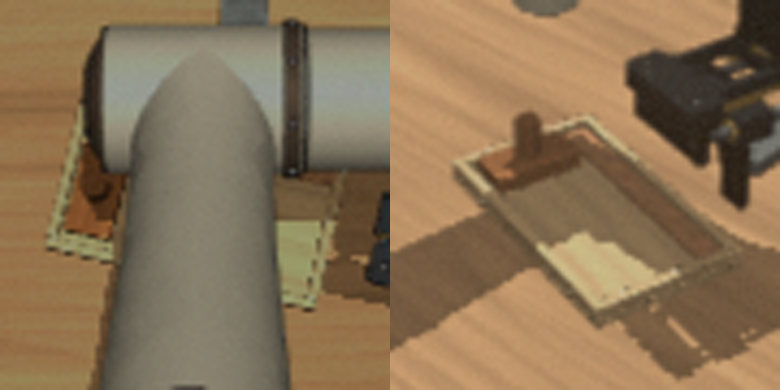

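The side view shows filler f2 sitting flat in place 5 beside the wall. Next is block b2 at (593.6,-344): I'll probe its ends with the fingers fully open, shifted 9 mm along its axis.

```bash
python3 -m jog '{"delta_pos":[[13,-25.2,0],[13,-25.2,0],[13,-25.2,0],[13,-25.2,0],[13,-25.2,-10],[13,-25.2,-20],[13,-25,-20],[0,0,-20],[0,0,-15],[0,0,0]],"rot":[[0,0,2.5],[0,0,2.5],[0,0,2.5],[0,0,2.5],[0,0,2.5],[0,0,2.5],[0,0,2.6],[0,0,0],[0,0,0],[0,0,0]],"grip":[100,100,100,100,100,100,100,100,100,100]}' >/dev/null;  python3 -m jog '{"delta_pos":[[0,0,0],[0,0,0]],"rot":[[0,0,0],[0,0,0]],"grip":[100,100]}' >/dev/null; python3 st.py; python3 all.py; python3 look.py .5936 -.344 g5 32
```

```text
t 8.55 tcp mm [ 604.3 -338.2   63.6] phi -175.7 z [ 0.002 -0.001 -1.   ] J [-16.  38.  -1.   0. -51.  20.] F [-0.1 -0.6  1. ] w 1.0
block A 326 [ 528.8 -655.6] yaw 36.3 err 159 
filler A 326 [ 528.2 -655.2] yaw 42.2 err 121 
block A 152 [539.7  95.1] yaw -2.3 err 187 tray xy 5.5 88.0 yaw 10.9
filler A 152 [527.8  95.6] yaw -2.3 err 102 tray xy -6.2 85.8 yaw 10.9
block A 181 [525.  397.7] yaw 23.9 err 176 
filler A 181 [514.1 394.1] yaw 20.1 err 89 
block A 345 [ 473.3 -343.7] yaw 21.2 err 41 
filler A 345 [ 463.5 -347.6] yaw 21.2 err 109 
block A 185 [431.4 289.2] yaw -22.0 err 174 
filler A 185 [423.6 291.6] yaw -22.1 err 84
```

View pics/g5.png

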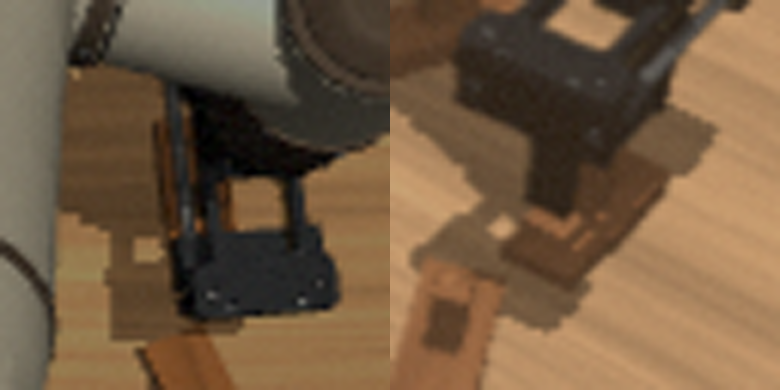

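The crop shows the jaws over b2 along its length, a little to the left. I'll correct y and lower onto the -x end.

```bash
python3 -m jog '{"delta_pos":[[-1.5,-5.5,-8],[0,0,-8],[0,0,-3],[0,0,0]],"rot":[[0,0,0],[0,0,0],[0,0,0],[0,0,0]],"grip":[100,100,100,100]}' >/dev/null; python3 st.py
for i in 1 2 3 4; do python3 -m jog '{"delta_pos":[[0,0,-1],[0,0,0]],"rot":[[0,0,0],[0,0,0]],"grip":[100,100]}' >/dev/null; python3 st.py | cut -c1-40,120-; done
```

```text
t 9.03 tcp mm [ 600.5 -344.5   41.5] phi -175.8 z [-0.003  0.001 -1.   ] J [-17.  39.  -2.  -0. -49.  21.] F [-0.2 -0.  -0.5] w 1.0
t 9.2 tcp mm [ 601.5 -344.6   41.9] phi .0
t 9.37 tcp mm [ 601.7 -344.6   41.3] phi1.001
t 9.53 tcp mm [ 601.5 -344.6   40.2] phi01
t 9.7 tcp mm [ 601.5 -344.6   39.1] phi .0
```

```bash
cat > s.py <<'E'
from station import r
import numpy as np
s=r.sense(); print(round(s["time_s"],2),np.round(s["tcp_pos"]*1e3,1),"F",np.round(s["wrist_force"],1),"M",np.round(s["moment"],2),"w",round(s["gripper_width"],3))
E
python3 s.py
for i in 1 2 3; do python3 -m jog '{"delta_pos":[[0,0,-1],[0,0,0]],"rot":[[0,0,0],[0,0,0]],"grip":[100,100]}' >/dev/null; python3 s.py; done
python3 -m jog '{"delta_pos":[[0,0,10],[-18,-1.2,0],[0,0,-4],[0,0,0]],"rot":[[0,0,0],[0,0,0],[0,0,0],[0,0,0]],"grip":[100,100,100,100]}' >/dev/null; python3 s.py
for i in 1 2 ; do python3 -m jog '{"delta_pos":[[0,0,-1],[0,0,0]],"rot":[[0,0,0],[0,0,0]],"grip":[100,100]}' >/dev/null; python3 s.py; done
```

```text
9.7 [ 601.5 -344.6   39.1] F [ 0.  -0.3 -0.4] M [ 0.02 -0.02 -0.02] w 1.0
9.87 [ 601.4 -344.6   38. ] F [-0.2 -0.  -0.3] M [-0.01 -0.    0.01] w 0.999
10.03 [ 601.5 -344.6   37. ] F [-0.1 -0.9 -0.2] M [ 0.01  0.1  -0.03] w 1.0
10.2 [ 601.6 -344.6   36.8] F [-0.5 -0.2  2.8] M [ 0.26  0.49 -0.01] w 1.002
10.53 [ 583.  -345.8   42. ] F [ 0.8 -0.4 -0.6] M [ 0.1  -0.09 -0.01] w 1.001
10.7 [ 584.1 -345.9   41.5] F [-1.2 -0.3  2.8] M [0.15 0.28 0.  ] w 0.995
10.87 [ 584.1 -345.9   41.4] F [-3.   1.5  7. ] M [ 0.5   0.58 -0.  ] w 1.002
```

The -x end dips about 4–5 mm with no force and the +x end resists at once, so b2's stepped end is its -x end and it needs a flip. Now grasping the grip.

```bash
python3 -m jog '{"delta_pos":[[0,0,4],[9.5,1.8,0],[0,0,0],[0,0,0],[0,0,0],[0,0,0],[0,0,0],[0,0,0],[0,0,0]],"rot":[[0,0,0],[0,0,0],[0,0,0],[0,0,0],[0,0,0],[0,0,0],[0,0,0],[0,0,0],[0,0,0]],"grip":[100,60,30,0,0,0,0,0,0]}' >/dev/null; python3 st.py; python3 -m jog '{"delta_pos":[[0,0,10],[0,0,20],[0,0,30],[0,0,0],[0,0,0]],"rot":[[0,0,0],[0,0,0],[0,0,0],[0,0,0],[0,0,0]],"grip":[0,0,0,0,0]}' >/dev/null; python3 st.py; python3 look.py .593 -.344 g6 32
```

```text
t 11.62 tcp mm [ 593.  -344.    44.2] phi -175.8 z [-0.  0. -1.] J [-17.  38.  -3.  -0. -49.  21.] F [-0.9 -0.7  0.6] w 0.477
t 12.03 tcp mm [ 594.6 -344.6  107.8] phi -175.8 z [ 0.006 -0.002 -1.   ] J [-17.  34.  -0.   0. -55.  21.] F [-0.7 -0.8 -0.9] w 0.099
```

View pics/g6.png

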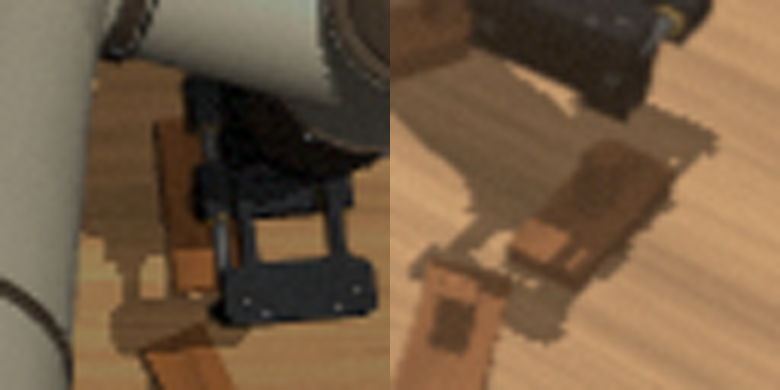

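The fingers hadn't finished closing, so they came up empty; they move slowly. The block is still standing where it was. I'll go back down and wait for a full close.

```bash
python3 -m jog '{"delta_pos":[[0,0,0],[0,0,0],[0,0,0],[0,0,-20],[0,0,-20],[0,0,-15],[0,0,-8],[0,0,0],[0,0,0],[0,0,0]],"rot":[[0,0,0],[0,0,0],[0,0,0],[0,0,0],[0,0,0],[0,0,0],[0,0,0],[0,0,0],[0,0,0],[0,0,0]],"grip":[45,45,45,45,45,45,45,45,0,0]}' >/dev/null; python3 st.py; python3 -m jog '{"delta_pos":[[0,0,0],[0,0,0],[0,0,0],[0,0,0],[0,0,0]],"rot":[[0,0,0],[0,0,0],[0,0,0],[0,0,0],[0,0,0]],"grip":[0,0,0,0,0]}' >/dev/null; python3 st.py;  python3 -m jog '{"delta_pos":[[0,0,10],[0,0,20],[0,0,35],[0,0,0],[0,0,0]],"rot":[[0,0,0],[0,0,0],[0,0,0],[0,0,0],[0,0,0]],"grip":[0,0,0,0,0]}' >/dev/null; python3 st.py
```

```text
t 12.97 tcp mm [ 593.4 -344.2   41.5] phi -175.8 z [ 0. -0. -1.] J [-17.  38.  -3.   0. -48.  21.] F [ 0.  -0.7  1.9] w 0.37
t 13.38 tcp mm [ 593.5 -344.2   41.5] phi -175.8 z [ 0.001 -0.001 -1.   ] J [-17.  38.  -3.   0. -48.  21.] F [ 0.4 -0.3  3.1] w 0.182
t 13.8 tcp mm [ 594.2 -344.3  109. ] phi -175.8 z [ 0.005 -0.001 -1.   ] J [-17.  34.   0.  -0. -56.  21.] F [-0.  -0.2 -1.3] w 0.179
```

Gripped: the width is 15.7 mm and the fingertips rest on the body, so the underside is at TCP−41. Tool +y points at the stepped end, so I rotate +162.5° while carrying it to place 1.

```bash
python3 -m jog '{"delta_pos":[[-4,11.1,1],[-4,11.1,1],[-4,11.1,1],[-4,11.1,1],[-4,11.1,1],[-4,11.1,0],[-4,11.1,0],[-4,11.1,0],[-4,11.1,0],[-4,11.1,0]],"rot":[[0,0,6.5],[0,0,6.5],[0,0,6.5],[0,0,6.5],[0,0,6.5],[0,0,6.5],[0,0,6.5],[0,0,6.5],[0,0,6.5],[0,0,6.5]],"grip":[0,0,0,0,0,0,0,0,0,0]}' >/dev/null
python3 -m jog '{"delta_pos":[[-4,11.1,0],[-4,11.1,0],[-4,11.1,0],[-4,11.1,0],[-4,11.1,0],[-4,11.1,0],[-4,11.1,0],[-4,11.1,0],[-4,11.1,0],[-4,11.1,0]],"rot":[[0,0,6.5],[0,0,6.5],[0,0,6.5],[0,0,6.5],[0,0,6.5],[0,0,6.5],[0,0,6.5],[0,0,6.5],[0,0,6.5],[0,0,6.5]],"grip":[0,0,0,0,0,0,0,0,0,0]}' >/dev/null
python3 -m jog '{"delta_pos":[[-4,11.1,0],[-4,11.1,0],[-4,11.1,0],[-4,11.1,0],[-4,11.1,0],[0,0,0],[0,0,0],[0,0,0]],"rot":[[0,0,6.5],[0,0,6.5],[0,0,6.5],[0,0,6.5],[0,0,6.5],[0,0,0],[0,0,0],[0,0,0]],"grip":[0,0,0,0,0,0,0,0]}' >/dev/null; python3 st.py
```

```text
t 16.13 tcp mm [492.8 -66.7 110.8] phi -13.4 z [-0.001 -0.    -1.   ] J [ 11.  18. -28.  -0. -44. 156.] F [-0.6 -0.6 -0.7] w 0.183
```

```bash
python3 -m jog '{"delta_pos":[[0.8,0.3,-25],[0,0,-15],[0,0,-10],[0,0,-6],[0,0,-3],[0,0,0],[0,0,0]],"rot":[[0,0,0],[0,0,0],[0,0,0],[0,0,0],[0,0,0],[0,0,0],[0,0,0]],"grip":[0,0,0,0,0,0,0]}' >/dev/null; python3 st.py; for i in 1 2 3; do python3 -m jog '{"delta_pos":[[0,0,-1],[0,0,0]],"rot":[[0,0,0],[0,0,0]],"grip":[0,0]}' >/dev/null; python3 s.py; done
```

```text
t 16.72 tcp mm [494.3 -66.4  52.5] phi -13.3 z [ 0.001  0.    -1.   ] J [ 11.  24. -31.   0. -35. 156.] F [-0.6 -0.2  0.5] w 0.184
16.88 [494.3 -66.2  51.7] F [ 0.1 -0.  -1.4] M [-0.08 -0.09 -0.  ] w 0.181
17.05 [494.  -66.2  50.4] F [-0.5  0.3 -0.7] M [-0.07 -0.14  0.05] w 0.181
17.22 [493.8 -66.2  49.2] F [-0.1  0.2 -0.1] M [-0.05 -0.06 -0.02] w 0.183
```

```bash
for i in 1 2 ; do python3 -m jog '{"delta_pos":[[0,0,-1],[0,0,0]],"rot":[[0,0,0],[0,0,0]],"grip":[0,0]}' >/dev/null; python3 s.py; done
```

```text
17.38 [493.8 -66.2  48.1] F [-0.2 -0.8 -0.7] M [-0.02 -0.09  0.03] w 0.182
17.55 [494.  -66.2  47.5] F [-0.8  0.3  1.2] M [-0.04  0.11  0.01] w 0.179
```

Light contact at 47.5, which is floor level. Releasing, lifting, and re-measuring the other pieces.

```bash
python3 -m jog '{"delta_pos":[[0,0,0],[0,0,0],[0,0,0],[0,0,0],[0,0,0],[0,0,10],[0,0,20],[0,0,35]],"rot":[[0,0,0],[0,0,0],[0,0,0],[0,0,0],[0,0,0],[0,0,0],[0,0,0],[0,0,0]],"grip":[45,45,45,45,45,45,100,100]}' >/dev/null; python3 s.py; python3 all.py | grep -v "A 3.*filler"
```

```text
18.22 [490.6 -66.5 109.5] F [ 0.2  0.7 -0.8] M [-0.07 -0.19  0.  ] w 0.527
block A 307 [ 666.8 -204.3] yaw -21.6 err 35 
filler A 307 [ 675.5 -208.1] yaw -21.1 err 83 
block A 393 [ 523.2 -655.2] yaw 48.2 err 184 
filler A 393 [ 528.1 -649.9] yaw 48.8 err 175 
block A 181 [524.7 396.9] yaw 21.9 err 176 
filler A 181 [513.7 392.5] yaw 24.3 err 87 
block A 329 [ 472.8 -343.9] yaw 22.5 err 41 
filler A 329 [ 480.8 -340.8] yaw 24.0 err 106 
block A 177 [436.2 291.6] yaw -19.9 err 182 
filler A 177 [424.1 291.6] yaw -23.0 err 90
```

```bash
python3 -m jog '{"delta_pos":[[27,-20.3,0],[27,-20.3,0],[27,-20.3,0],[27,-20.3,0],[27,-20.3,0],[27,-20.3,0],[23,-20.3,0],[0,0,-25],[0,0,-20],[0,0,0]],"rot":[[0,0,-1.2],[0,0,-1.2],[0,0,-1.2],[0,0,-1.2],[0,0,-1.2],[0,0,-1.2],[0,0,-1.2],[0,0,0],[0,0,0],[0,0,0]],"grip":[100,100,100,100,100,100,100,100,100,100]}' >/dev/null;python3 -m jog '{"delta_pos":[[0,0,0],[0,0,0]],"rot":[[0,0,0],[0,0,0]],"grip":[100,100]}' >/dev/null; python3 st.py
```

```text
t 19.27 tcp mm [ 679.3 -208.3   68.1] phi -21.6 z [ 0.001 -0.001 -1.   ] J [ -4.  39.   2.   0. -53. 162.] F [-0.1  0.2  0.2] w 1.0
```

```bash
python3 -m jog '{"delta_pos":[[-4.2,0.5,-10],[0,0,-10],[0,0,-4],[0,0,0],[0,0,0]],"rot":[[0,0,0],[0,0,0],[0,0,0],[0,0,0],[0,0,0]],"grip":[100,100,100,100,100]}' >/dev/null; python3 s.py
for i in 1 2 3; do python3 -m jog '{"delta_pos":[[0,0,-1],[0,0,0]],"rot":[[0,0,0],[0,0,0]],"grip":[100,100]}' >/dev/null; python3 s.py; done
```

```text
19.68 [ 674.5 -207.7   43. ] F [-0.1  0.2  0. ] M [-0.09 -0.08  0.02] w 1.001
19.85 [ 674.9 -207.8   42.4] F [-0.4 -0.2  0.3] M [-0.09 -0.09  0.04] w 1.002
20.02 [ 675.  -207.9   41.6] F [0.6 0.  0.9] M [-0.11 -0.16  0.04] w 1.006
20.18 [ 675.  -207.8   41.5] F [-0.5  0.4  5.5] M [0.19 0.46 0.01] w 1.0
```

The minus end is plain. Checking the other end.

```bash
python3 -m jog '{"delta_pos":[[0,0,9],[-16.7,6.7,0],[0,0,-7],[0,0,0],[0,0,0]],"rot":[[0,0,0],[0,0,0],[0,0,0],[0,0,0],[0,0,0]],"grip":[100,100,100,100,100]}' >/dev/null; python3 s.py
for i in 1 2 3; do python3 -m jog '{"delta_pos":[[0,0,-1],[0,0,0]],"rot":[[0,0,0],[0,0,0]],"grip":[100,100]}' >/dev/null; python3 s.py; done
```

```text
20.6 [ 657.9 -201.2   41.8] F [-0.9  0.2  0.4] M [-0.11 -0.18 -0.03] w 1.0
20.77 [ 658.6 -201.4   41. ] F [-0.7 -0.2  1.7] M [-0.05 -0.14  0.03] w 1.001
20.93 [ 658.4 -201.3   40.1] F [ 0.1 -0.5  0.1] M [-0.07 -0.21 -0.02] w 0.997
21.1 [ 658.1 -201.2   39.1] F [-0.1 -0.3  0.7] M [-0.17 -0.3   0.02] w 1.005
```

The plus end dips, so b1's stepped end already points +x and needs no flip. Grasping it.

```bash
python3 -m jog '{"delta_pos":[[0,0,8],[8.4,-3.4,0],[0,0,-3],[0,0,-1.5],[0,0,0],[0,0,0],[0,0,0],[0,0,0],[0,0,0],[0,0,0]],"rot":[[0,0,0],[0,0,0],[0,0,0],[0,0,0],[0,0,0],[0,0,0],[0,0,0],[0,0,0],[0,0,0],[0,0,0]],"grip":[100,60,45,30,0,0,0,0,0,0]}' >/dev/null; python3 s.py; python3 -m jog '{"delta_pos":[[0,0,0],[0,0,0],[0,0,0],[0,0,0],[0,0,0],[0,0,0]],"rot":[[0,0,0],[0,0,0],[0,0,0],[0,0,0],[0,0,0],[0,0,0]],"grip":[0,0,0,0,0,0]}' >/dev/null; python3 s.py
```

```text
21.93 [ 666.3 -204.4   42.8] F [-0.3  0.2 -0.1] M [-0.09 -0.06  0.05] w 0.4
22.43 [ 666.4 -204.5   42.7] F [0.5 0.5 0.1] M [-0.06 -0.14  0.  ] w 0.181
```

```bash
python3 -m jog '{"delta_pos":[[0,0,10],[0,0,25],[0,0,37]],"rot":[[0,0,0],[0,0,0],[0,0,0]],"grip":[0,0,0]}' >/dev/null; python3 s.py; python3 -m jog '{"delta_pos":[[-20.4,22.2,0],[-20.4,22.2,0],[-20.4,22.2,0],[-20.4,22.2,0],[-20.4,22.2,0],[-20.4,22.2,0],[-20.4,22.2,0],[-20.4,22.2,0],[0,0,0],[0,0,0]],"rot":[[0,0,1],[0,0,1],[0,0,1],[0,0,1],[0,0,1],[0,0,1],[0,0,1],[0,0,1],[0,0,0],[0,0,0]],"grip":[0,0,0,0,0,0,0,0,0,0]}' >/dev/null; python3 st.py
```

```text
22.68 [ 663.8 -204.   111.8] F [ 0.6  0.1 -1. ] M [-0.09 -0.17 -0.  ] w 0.184
t 23.52 tcp mm [502.8 -26.  115.8] phi -13.5 z [ 0.001  0.    -1.   ] J [ 16.  19. -27.   0. -45. 151.] F [ 0.8 -0.1 -1.5] w 0.182
```

```bash
python3 -m jog '{"delta_pos":[[0.2,-1,-25],[0,0,-20],[0,0,-10],[0,0,-6],[0,0,0],[0,0,0]],"rot":[[0,0,0.2],[0,0,0],[0,0,0],[0,0,0],[0,0,0],[0,0,0]],"grip":[0,0,0,0,0,0]}' >/dev/null; python3 st.py; for i in 1 2 3 4; do python3 -m jog '{"delta_pos":[[0,0,-1],[0,0,0]],"rot":[[0,0,0],[0,0,0]],"grip":[0,0]}' >/dev/null; python3 s.py; done
```

```text
t 24.02 tcp mm [504.2 -28.2  54. ] phi -13.5 z [ 0.001 -0.    -1.   ] J [ 15.  24. -30.   0. -36. 151.] F [-0.4  0.4 -0.8] w 0.18
24.18 [504.  -27.9  53.4] F [-0.7 -0.2 -1.4] M [-0.05 -0.07  0.03] w 0.181
24.35 [503.6 -27.9  52.1] F [ 0.1  0.9 -0.5] M [-0.06 -0.14  0.06] w 0.189
24.52 [503.3 -27.9  50.8] F [-1.  -0.5 -0.6] M [-0.09 -0.11  0.05] w 0.177
24.68 [503.3 -27.9  49.6] F [-0.1  0.6 -0.7] M [-0.05 -0.03 -0.02] w 0.185
```

```bash
for i in 1 2 ; do python3 -m jog '{"delta_pos":[[0,0,-0.8],[0,0,0]],"rot":[[0,0,0],[0,0,0]],"grip":[0,0]}' >/dev/null; python3 s.py; done
```

```text
24.85 [503.3 -27.9  48.7] F [-0.5  0.1 -0.5] M [-0.07 -0.05 -0.02] w 0.182
25.02 [503.4 -27.9  48.6] F [-0.7  0.3  3.8] M [-0.01  0.4  -0.03] w 0.181
```

Floor contact at the expected height. Releasing and moving to b3, rotating by -144°.

```bash
python3 -m jog '{"delta_pos":[[0,0,0],[0,0,0],[0,0,0],[0,0,0],[0,0,0],[0,0,10],[0,0,20],[0,0,35]],"rot":[[0,0,0],[0,0,0],[0,0,0],[0,0,0],[0,0,0],[0,0,0],[0,0,0],[0,0,0]],"grip":[45,45,45,45,45,45,100,100]}' >/dev/null; python3 s.py; python3 all.py | grep block
python3 -m jog '{"delta_pos":[[-1,-14.9,0],[-1,-14.9,0],[-1,-14.9,0],[-1,-14.9,0],[-1,-14.9,0],[-1,-14.9,0],[-1,-14.9,0],[-1,-14.9,0],[-1,-14.9,0],[-1,-14.9,0]],"rot":[[0,0,-6.86],[0,0,-6.86],[0,0,-6.86],[0,0,-6.86],[0,0,-6.86],[0,0,-6.86],[0,0,-6.86],[0,0,-6.86],[0,0,-6.86],[0,0,-6.86]],"grip":[100,100,100,100,100,100,100,100,100,100]}' >/dev/null
python3 -m jog '{"delta_pos":[[-1,-14.9,0],[-1,-14.9,0],[-1,-14.9,0],[-1,-14.9,0],[-1,-14.9,0],[-1,-14.9,0],[-1,-14.9,0],[-1,-14.9,0],[-1,-14.9,0],[-1,-14.9,0]],"rot":[[0,0,-6.86],[0,0,-6.86],[0,0,-6.86],[0,0,-6.86],[0,0,-6.86],[0,0,-6.86],[0,0,-6.86],[0,0,-6.86],[0,0,-6.86],[0,0,-6.86]],"grip":[100,100,100,100,100,100,100,100,100,100]}' >/dev/null
python3 -m jog '{"delta_pos":[[-1,-14,-25],[0,0,-20],[0,0,0],[0,0,0]],"rot":[[0,0,-6.86],[0,0,0],[0,0,0],[0,0,0]],"grip":[100,100,100,100]}' >/dev/null; python3 st.py
```

```text
25.68 [501.1 -28.4 111.5] F [ 0.7 -0.7  0.8] M [-0.08 -0.3  -0.01] w 0.529
block A 436 [ 525.9 -654.7] yaw 37.0 err 179 
block A 184 [515.8 393.1] yaw 23.3 err 173 
block A 170 [492.4 -71.7] yaw -7.9 err 163 tray xy -2.4 -85.2 yaw 5.3
block A 329 [ 472.8 -343.4] yaw 21.2 err 43 
block A 182 [434.  287.9] yaw -20.6 err 177 
t 27.73 tcp mm [ 481.8 -339.9   67.8] phi -157.5 z [-0.002  0.    -1.   ] J [-19.  29. -17.   0. -44.  42.] F [ 0.4 -0.1  0.7] w 1.003
```

```bash
python3 -m jog '{"delta_pos":[[-0.6,-0.3,-10],[0,0,-10],[0,0,-4],[0,0,0],[0,0,0]],"rot":[[0,0,-0.4],[0,0,0],[0,0,0],[0,0,0],[0,0,0]],"grip":[100,100,100,100,100]}' >/dev/null; python3 s.py
for i in 1 2 3 4; do python3 -m jog '{"delta_pos":[[0,0,-1],[0,0,0]],"rot":[[0,0,0],[0,0,0]],"grip":[100,100]}' >/dev/null; python3 s.py; done
```

```text
28.15 [ 481.8 -340.    44. ] F [-0.5  0.4  0.1] M [0.06 0.02 0.11] w 0.999
28.32 [ 482.1 -340.2   43.4] F [-0.2 -0.5 -0. ] M [ 0.06  0.03 -0.02] w 0.999
28.48 [ 481.8 -340.2   42.2] F [-0.4  0.6 -0.1] M [ 0.07  0.02 -0.01] w 0.997
28.65 [ 482.  -340.3   41.5] F [-0.9  0.1  2.2] M [ 0.09  0.1  -0.02] w 0.999
28.82 [ 482.  -340.3   41.4] F [-2.1  3.1  7.7] M [ 0.51  0.7  -0.09] w 0.999
```

Minus end plain. Checking the plus end.

```bash
python3 -m jog '{"delta_pos":[[0,0,9],[-16.8,-6.9,0],[0,0,-6],[0,0,0],[0,0,0]],"rot":[[0,0,0],[0,0,0],[0,0,0],[0,0,0],[0,0,0]],"grip":[100,100,100,100,100]}' >/dev/null; python3 s.py
for i in 1 2 3 4; do python3 -m jog '{"delta_pos":[[0,0,-1],[0,0,0]],"rot":[[0,0,0],[0,0,0]],"grip":[100,100]}' >/dev/null; python3 s.py; done
```

```text
29.23 [ 464.3 -347.1   42.6] F [ 0.6 -0.   0.7] M [ 0.1  -0.07  0.02] w 1.002
29.4 [ 465.1 -347.1   41.8] F [-0.2 -0.5  0.2] M [-0.   -0.02  0.  ] w 0.999
29.57 [ 465.3 -347.1   41. ] F [ 1.5 -0.6 -0.5] M [ 0.02 -0.09 -0.01] w 0.998
29.73 [ 465.2 -347.1   40. ] F [1.2 0.9 0.5] M [ 0.06 -0.12  0.  ] w 1.0
29.9 [ 465.  -347.1   39. ] F [-0.1  0.8  0.2] M [ 0.05 -0.16  0.04] w 1.002
```

b3's plus end is the stepped one, so no flip. Grasping it.

```bash
python3 -m jog '{"delta_pos":[[0,0,8],[8,3.5,0],[0,0,-3],[0,0,-1.5],[0,0,0],[0,0,0],[0,0,0],[0,0,0],[0,0,0],[0,0,0]],"rot":[[0,0,0],[0,0,0],[0,0,0],[0,0,0],[0,0,0],[0,0,0],[0,0,0],[0,0,0],[0,0,0],[0,0,0]],"grip":[100,60,45,30,0,0,0,0,0,0]}' >/dev/null; python3 s.py; python3 -m jog '{"delta_pos":[[0,0,0],[0,0,0],[0,0,0],[0,0,0],[0,0,0],[0,0,0]],"rot":[[0,0,0],[0,0,0],[0,0,0],[0,0,0],[0,0,0],[0,0,0]],"grip":[0,0,0,0,0,0]}' >/dev/null; python3 st.py; python3 -m jog '{"delta_pos":[[0,0,10],[0,0,25],[0,0,37],[0,0,0]],"rot":[[0,0,0],[0,0,0],[0,0,0],[0,0,0]],"grip":[0,0,0,0]}' >/dev/null; python3 st.py
```

```text
30.73 [ 473.  -343.6   42.6] F [ 0.5  1.3 -0.6] M [ 0.03 -0.05  0.01] w 0.402
t 31.23 tcp mm [ 472.9 -343.6   42.6] phi -158.0 z [-0.  0. -1.] J [-20.  31. -19.   0. -40.  42.] F [-0.2 -0.2  0.9] w 0.183
t 31.57 tcp mm [ 477.1 -345.8  122.3] phi -157.8 z [ 0.012 -0.007 -1.   ] J [-20.  25. -15.   0. -49.  42.] F [ 0.8 -0.8  0.4] w 0.178
```

```bash
python3 -m jog '{"delta_pos":[[3.2,29.6,0],[3.2,29.6,0],[3.2,29.6,0],[3.2,29.6,0],[3.2,29.6,0],[3.2,29.6,0],[3.2,29.6,0],[3.2,29.6,0],[3.2,29.6,0],[3.2,29.6,0]],"rot":[[0,0,-2.94],[0,0,-2.94],[0,0,-2.94],[0,0,-2.94],[0,0,-2.94],[0,0,-2.94],[0,0,-2.94],[0,0,-2.94],[0,0,-2.94],[0,0,-2.94]],"grip":[0,0,0,0,0,0,0,0,0,0]}' >/dev/null
python3 -m jog '{"delta_pos":[[3.2,29.6,0],[3.2,29.6,0],[0,0,0],[0,0,0],[0,0,0]],"rot":[[0,0,-2.94],[0,0,-2.94],[0,0,0],[0,0,0],[0,0,0]],"grip":[0,0,0,0,0]}' >/dev/null; python3 st.py
```

```text
t 32.82 tcp mm [511.3  11.6 114.9] phi 166.8 z [ 0.  0. -1.] J [ 20.  19. -26.  -0. -45. -33.] F [-0.9 -0.4 -0.9] w 0.18
```

```bash
python3 -m jog '{"delta_pos":[[0.4,-0.6,-25],[0,0,-20],[0,0,-10],[0,0,-6],[0,0,-2],[0,0,0],[0,0,0]],"rot":[[0,0,0],[0,0,0],[0,0,0],[0,0,0],[0,0,0],[0,0,0],[0,0,0]],"grip":[0,0,0,0,0,0,0]}' >/dev/null; python3 st.py; for i in 1 2 3; do python3 -m jog '{"delta_pos":[[0,0,-1],[0,0,0]],"rot":[[0,0,0],[0,0,0]],"grip":[0,0]}' >/dev/null; python3 s.py; done
```

```text
t 33.4 tcp mm [512.4  10.9  52.3] phi 166.8 z [ 0.002  0.    -1.   ] J [ 19.  25. -29.   0. -36. -33.] F [ 0.7 -0.1 -0.8] w 0.181
33.57 [512.2  11.1  51.3] F [ 0.2  0.1 -0.2] M [ 0.11 -0.03 -0.03] w 0.18
33.73 [511.8  11.1  49.8] F [ 0.4  1.1 -1.7] M [ 0.07 -0.04  0.01] w 0.183
33.9 [511.8  11.1  48.6] F [-0.1 -1.1  0.2] M [ 0.1  -0.13  0.02] w 0.182
```

Floor level reached (48.6). Confirm the contact, release, lift, move the arm clear of the row and look.

```bash
python3 -m jog '{"delta_pos":[[0,0,-0.5],[0,0,0]],"rot":[[0,0,0],[0,0,0]],"grip":[0,0]}' >/dev/null; python3 s.py; python3 -m jog '{"delta_pos":[[0,0,0],[0,0,0],[0,0,0],[0,0,0],[0,0,0],[0,0,10],[0,0,20],[0,0,35],[-5,40,0],[-5,40,0]],"rot":[[0,0,0],[0,0,0],[0,0,0],[0,0,0],[0,0,0],[0,0,0],[0,0,0],[0,0,0],[0,0,0],[0,0,0]],"grip":[45,45,45,45,45,45,45,45,45,45]}' >/dev/null;  python3 -m jog '{"delta_pos":[[-5,40,0],[-5,40,0],[-5,40,0],[-5,40,0],[-5,40,0],[-5,40,0],[0,40,0],[0,40,0],[0,30,0],[0,0,0]],"rot":[[0,0,0],[0,0,0],[0,0,0],[0,0,0],[0,0,0],[0,0,0],[0,0,0],[0,0,0],[0,0,0],[0,0,0]],"grip":[45,45,45,45,45,45,45,45,45,45]}' >/dev/null; python3 st.py; sed -i 's/MORPH_OPEN,np.ones((3,3))/MORPH_OPEN,np.ones((2,2))/' all.py; python3 all.py
python3 - <<'E'
from loc import *
o=[]
for k in("top","side"):
    c=vision.capture(k); u=proj(c,[[.51,.05 if k=="side" else .15,.02]])[0].astype(int); w=35 if k=="side" else 85; h=35 if k=="side" else 50
    o.append(cv2.resize(c["frame"][u[1]-h:u[1]+h,u[0]-w:u[0]+w],None,fx=700/2/w,fy=700/2/w,interpolation=2)[:,:,::-1])
a=o[0]; b=cv2.resize(o[1],(400,400)); 
cv2.imwrite("pics/g7.png",cv2.resize(np.vstack([a,np.pad(b,((0,0),(0,300),(0,0)))]),None,fx=.73,fy=.73,interpolation=cv2.INTER_AREA))
E
```

```text
34.07 [511.8  11.   48.5] F [-1.9  1.5  3.7] M [ 0.16  0.36 -0.04] w 0.177
t 35.73 tcp mm [471.9 446.9 113.7] phi 167.1 z [ 0.003  0.003 -1.   ] J [ 58.  31.  -6.   0. -53. -71.] F [-0.3  0.3  0.3] w 0.453
block A 791 [523.8 -43.6] yaw 71.5 err 526 tray xy 21.8 -50.6 yaw 84.7
filler A 791 [523.7 -17.7] yaw 58.2 err 592 tray xy 15.7 -25.5 yaw 71.4
block A 234 [520.1 405.7] yaw 43.4 err 177 
filler A 234 [516.1 401.6] yaw 44.0 err 115 
block A 163 [429.  284.8] yaw -27.1 err 195 
filler A 163 [421.  288.7] yaw -22.9 err 104 
block A 160 [357.4 559.6] yaw 43.8 err 250 
filler A 160 [356.4 558.7] yaw 45.9 err 176
```

View pics/g7.png

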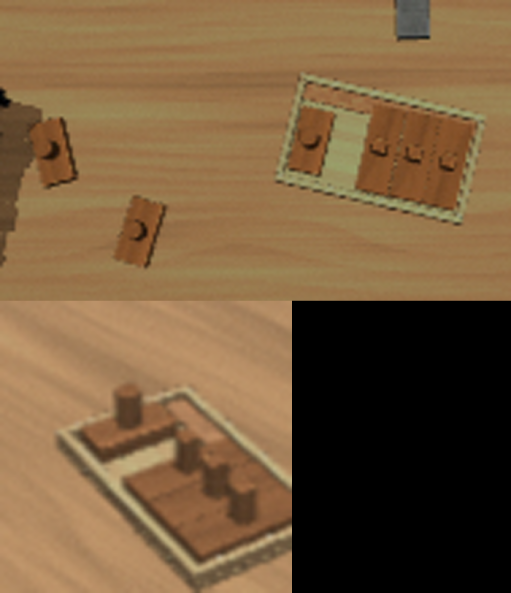

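The picture shows the three blocks flat in places 1–3, filler f2 in place 5 with a gap at the +y wall, and a snug gap at place 4. Fillers f1 and f3 are standing on the table. I'll measure f3 with a better mask, then nudge f2 against the wall to widen the gap.

Run:
```python
from loc import *
T=vision.capture("top"); h=cv2.cvtColor(T["frame"],cv2.COLOR_RGB2HSV)
def at(x,y): u=proj(T,[[x,y,.016]])[0].round().astype(int); return h[u[1]-1:u[1]+2,u[0]-1:u[0]+2].reshape(-1,3).mean(0).round(), T["frame"][u[1],u[0]]
for n,p in dict(f3a=(.445,.279),f3b=(.4,.293),w1=(.46,.34),w2=(.38,.25),w3=(.46,.25),f1=(.49,.383)).items(): print(n,*at(*p))
f=T["frame"].astype(int); m=((f[...,2]<62)|((f[...,2]*1.0/np.maximum(f[...,0],1))<.42)).astype(np.uint8)
rb=f[...,1]/np.maximum(f[...,0],1.)
for th in(.62,.66,.7,.74):
    m=(rb<th).astype(np.uint8); m=cv2.morphologyEx(m,cv2.MORPH_CLOSE,np.ones((3,3)));m=cv2.morphologyEx(m,cv2.MORPH_OPEN,np.ones((2,2)))
    for p in((.422,.2864),(.515,.392),(.5224,.0909)):
        b=fit([T],[m],p,"filler",.006 if p[1]<.2 else 0); print(th,np.round(np.array(b[:2])*1e3,1),round(b[2],1),round(b[3]),b[4])
```

```text
f3a [ 13. 173. 127.] [127  78  41]
f3b [ 13. 173. 126.] [126  77  41]
w1 [ 19. 117. 153.] [152 128  82]
w2 [ 18. 122. 154.] [154 125  80]
w3 [ 17. 124. 153.] [154 124  80]
f1 [ 13. 174. 124.] [121  74  38]
0.62 [419.4 282.3] -19.5 73 [np.float64(193.0)]
0.62 [511.4 384.6] 19.2 62 [np.float64(207.0)]
0.62 [517.6  86.6] -13.8 67 [np.float64(187.0)]
0.66 [417.7 282.4] -16.1 32 [np.float64(236.0)]
0.66 [511.4 385.5] 15.7 30 [np.float64(240.0)]
0.66 [519.9  87. ] -13.8 31 [np.float64(224.0)]
0.7 [418.4 282.8] -17.0 21 [np.float64(253.0)]
0.7 [511.5 386.3] 14.4 21 [np.float64(258.0)]
0.7 [519.9  87.4] -13.8 24 [np.float64(232.0)]
0.74 [418.5 282.9] -17.6 132 [np.float64(388.0)]
0.74 [517.8 411.8] -62.0 551 [np.float64(819.0)]
0.74 [522.4  86.6] -13.3 300 [np.float64(529.0)]
```

```bash
python3 -m jog '{"delta_pos":[[4,-38,0],[4,-38,0],[4,-38,0],[4,-38,0],[4,-38,0],[4,-38,0],[4,-38,0],[4,-38,0],[4,-38,0],[4,-38,0]],"rot":[[0,0,0],[0,0,0],[0,0,0],[0,0,0],[0,0,0],[0,0,0],[0,0,0],[0,0,0],[0,0,0],[0,0,0]],"grip":[0,0,0,0,0,0,0,0,0,0]}' >/dev/null;  python3 -m jog '{"delta_pos":[[0,-15,0],[0,0,0],[0,0,0]],"rot":[[0,0,0],[0,0,0],[0,0,0]],"grip":[0,0,0]}' >/dev/null; python3 st.py
```

```text
t 37.02 tcp mm [511.2  44.1 113.6] phi 166.6 z [ 0.  0. -1.] J [ 23.  20. -25.  -0. -45. -37.] F [ 0.4 -0.5  0.6] w 0.005
```

```bash
python3 -m jog '{"delta_pos":[[1.7,5.8,-20],[0,0,-25],[0,0,-10],[0,0,-6],[0,0,0],[0,0,-6],[0,0,-6],[0,0,0]],"rot":[[0,0,0],[0,0,0],[0,0,0],[0,0,0],[0,0,0],[0,0,0],[0,0,0],[0,0,0]],"grip":[0,0,0,0,0,0,0,0]}' >/dev/null; python3 st.py; for i in 1 2 3 4 5; do python3 -m jog '{"delta_pos":[[0.6,2.4,0],[0.2,0.8,0],[0,0,0]],"rot":[[0,0,0],[0,0,0],[0,0,0]],"grip":[0,0,0]}' >/dev/null; python3 s.py; done
```

```text
t 37.68 tcp mm [513.1  51.8  39.7] phi 166.8 z [-0.001 -0.    -1.   ] J [ 24.  26. -29.  -0. -35. -37.] F [-0.2  0.2 -0.3] w 0.005
37.93 [514.7  55.3  40.6] F [-0.2  0.7  0.1] M [ 0.09 -0.07 -0.01] w 0.001
38.18 [515.3  58.5  40.3] F [ 0.4 -0.1  1.2] M [ 0.04 -0.11 -0.07] w 0.002
38.43 [516.   61.6  40.1] F [-0.6  0.7  0.3] M [ 0.06 -0.05 -0.04] w 0.001
38.68 [516.3  64.4  40. ] F [ 0.4 -1.8  1.2] M [-0.31  0.19  0.  ] w 0.007
38.93 [516.2  64.9  40. ] F [  0.8 -12.8   2.5] M [-3.77 -0.47 -0.02] w 0.008
```

f2 reached the wall, with the force jumping to 12.8 N. Backing off, lifting, and going to f3.

```bash
python3 -m jog '{"delta_pos":[[-1.2,-5,0],[-1,-4,0],[0,0,15],[0,0,30],[0,0,30],[0,0,0]],"rot":[[0,0,0],[0,0,0],[0,0,0],[0,0,0],[0,0,0],[0,0,0]],"grip":[0,0,0,0,0,0]}' >/dev/null; python3 s.py;  python3 -m jog '{"delta_pos":[[-13.8,32.4,0],[-13.8,32.4,0],[-13.8,32.4,0],[-13.8,32.4,0],[-13.8,32.4,0],[-13.8,32.4,0],[-13.8,32.4,0],[0,0,-20],[0,0,0],[0,0,0]],"rot":[[0,0,-0.5],[0,0,-0.5],[0,0,-0.5],[0,0,-0.5],[0,0,-0.5],[0,0,-0.5],[0,0,-0.5],[0,0,0],[0,0,0],[0,0,0]],"grip":[55,55,55,55,55,55,55,55,55,55]}' >/dev/null; python3 st.py
```

```text
39.43 [519.2  60.3 120.8] F [ 0.3  0.3 -0. ] M [ 0.15 -0.13 -0.  ] w 0.006
t 40.27 tcp mm [417.9 285.3  94.3] phi 163.3 z [-0.002 -0.002 -1.   ] J [ 53.  21. -27.  -0. -42. -69.] F [ 0.1 -0.1  0.1] w 0.538
```

```bash
python3 -m jog '{"delta_pos":[[0.6,-2,-20],[0,0,-20],[0,0,-8],[0,0,-3],[0,0,0],[0,0,0]],"rot":[[0,0,-0.3],[0,0,0],[0,0,0],[0,0,0],[0,0,0],[0,0,0]],"grip":[55,55,55,55,55,55]}' >/dev/null; python3 s.py;  python3 -m jog '{"delta_pos":[[0,0,0],[0,0,0],[0,0,0],[0,0,0],[0,0,0],[0,0,0],[0,0,0],[0,0,0]],"rot":[[0,0,0],[0,0,0],[0,0,0],[0,0,0],[0,0,0],[0,0,0],[0,0,0],[0,0,0]],"grip":[0,0,0,0,0,0,0,0]}' >/dev/null; python3 st.py;python3 look.py .42 .284 g8 32
```

```text
40.77 [420.  283.7  44.9] F [ 0.7 -0.   0.7] M [ 0.13 -0.05  0.01] w 0.548
t 41.43 tcp mm [419.3 283.8  44.4] phi 163.0 z [ 0.  0. -1.] J [ 52.  25. -30.   0. -35. -70.] F [-0.7 -0.1  3.5] w 0.242
```

View pics/g8.png

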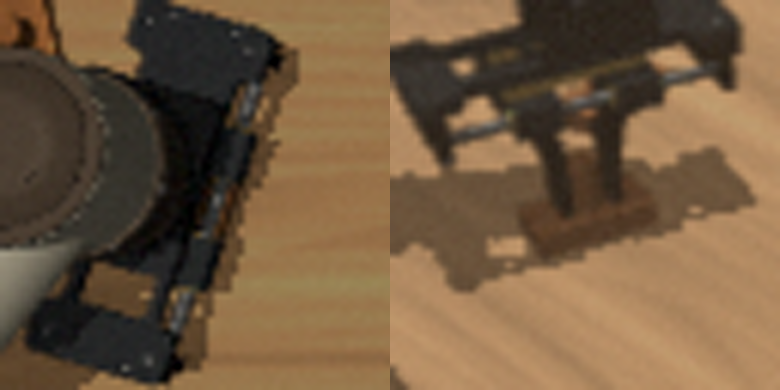

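The side view shows f3's knob held squarely. Carrying it to place 4, with the gap centred at tray y of about 41.

```bash
python3 -m jog '{"delta_pos":[[0,0,12],[0,0,25],[0,0,35]],"rot":[[0,0,0],[0,0,0],[0,0,0]],"grip":[0,0,0]}' >/dev/null;  python3 -m jog '{"delta_pos":[[11.8,-28.8,0],[11.8,-28.8,0],[11.8,-28.8,0],[11.8,-28.8,0],[11.8,-28.8,0],[11.8,-28.8,0],[11.8,-28.8,0],[11.8,-28.8,0],[0,0,0],[0,0,0]],"rot":[[0,0,0.48],[0,0,0.48],[0,0,0.48],[0,0,0.48],[0,0,0.48],[0,0,0.48],[0,0,0.48],[0,0,0.48],[0,0,0],[0,0,0]],"grip":[0,0,0,0,0,0,0,0,0,0]}' >/dev/null; python3 st.py
```

```text
t 42.62 tcp mm [513.6  51.7 115.4] phi 166.6 z [-0.001 -0.    -1.   ] J [ 24.  20. -25.  -0. -46. -37.] F [ 0.   0.1 -0.5] w 0.244
```

```bash
python3 -m jog '{"delta_pos":[[0.1,1.3,-25],[0,0,-20],[0,0,-8],[0,0,-5],[0,0,0],[0,0,0]],"rot":[[0,0,0],[0,0,0],[0,0,0],[0,0,0],[0,0,0],[0,0,0]],"grip":[0,0,0,0,0,0]}' >/dev/null; python3 st.py; for i in 1 2 3 4 5; do python3 -m jog '{"delta_pos":[[0,0,-1.2],[0,0,0]],"rot":[[0,0,0],[0,0,0]],"grip":[0,0]}' >/dev/null; python3 s.py; done
```

```text
t 43.12 tcp mm [512.3  53.   59.9] phi 166.9 z [-0.004 -0.004 -1.   ] J [ 24.  24. -28.   0. -38. -37.] F [ -5.2 -10.1  14. ] w 0.245
43.28 [512.2  52.8  59.6] F [ -6.1 -10.3  20.8] M [-2.69  1.59  0.01] w 0.246
43.45 [512.2  52.7  59.3] F [ -8.  -10.7  28.1] M [-2.77  2.24  0.07] w 0.247
43.62 [512.2  52.5  58.8] F [-10.1 -11.9  33.3] M [-2.97  2.72  0.04] w 0.245
43.78 [512.1  52.1  58.1] F [-10.6 -13.   36.4] M [-3.3   2.95  0.04] w 0.244
43.95 [512.   51.7  57.3] F [-11.5 -15.8  39.3] M [-3.95  2.97 -0.03] w 0.244
```

It's wedging on something. Raising and looking.

```bash
python3 -m jog '{"delta_pos":[[0,0,15],[0,0,15],[0,0,25],[0,0,0],[0,0,0]],"rot":[[0,0,0],[0,0,0],[0,0,0],[0,0,0],[0,0,0]],"grip":[0,0,0,0,0]}' >/dev/null; python3 st.py
python3 - <<'E'
from loc import *
o=[]
c=vision.capture("side"); u=proj(c,[[.514,.04,.03]])[0].astype(int); a=c["frame"][u[1]-40:u[1]+40,u[0]-45:u[0]+45]
c=vision.capture("top"); u=proj(c,[[.514,.02,.03]])[0].astype(int); b=c["frame"][u[1]-40:u[1]+40,u[0]-45:u[0]+45]
cv2.imwrite("pics/g9.png",cv2.resize(np.hstack([b,a]),None,fx=4.4,fy=4.4,interpolation=2)[:,:,::-1])
E
```

```text
t 44.37 tcp mm [514.2  55.7 108.4] phi 166.9 z [ 0.003  0.001 -1.   ] J [ 24.  20. -25.  -0. -44. -37.] F [-0.  -0.5 -0.5] w 0.244
```

View pics/g9.png

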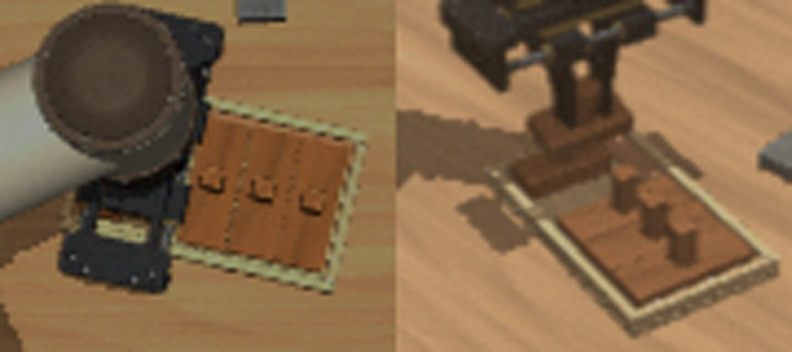

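```bash
python3 -m jog '{"delta_pos":[[0,35,10],[0,40,0],[0,40,0],[0,40,0],[0,40,0],[0,40,0],[0,0,0]],"rot":[[0,0,0],[0,0,0],[0,0,0],[0,0,0],[0,0,0],[0,0,0],[0,0,0]],"grip":[0,0,0,0,0,0,0]}' >/dev/null; python3 st.py
cat > rows.py <<'E'
from loc import *
T=vision.capture("top"); f=T["frame"].astype(float); rb=f[...,1]/np.maximum(f[...,0],1)
t=np.array([.514,.011]); a=np.radians(-13.3); R=np.array([[np.cos(a),-np.sin(a)],[np.sin(a),np.cos(a)]])
# rectified map at body-top height 22 mm, 0.5 mm/px : rows tray x (+56 top), cols tray y (+ left)
xs=np.arange(.066,-.066,-.0005); ys=np.arange(.115,-.115,-.0005)
X,Y=np.meshgrid(xs,ys,indexing="ij"); P=np.c_[(np.c_[X.ravel(),Y.ravel()]@R.T+t),np.full(X.size,.022)]
uv=proj(T,P).astype(np.float32).reshape(*X.shape,2)
im=cv2.remap(T["frame"],uv[...,0],uv[...,1],cv2.INTER_CUBIC); cv2.imwrite("pics/rect.png",im[:,:,::-1])
m=cv2.remap(rb.astype(np.float32),uv[...,0],uv[...,1],cv2.INTER_LINEAR)
for x in(.02,-.03,-.04):
    row=m[np.abs(xs-x).argmin()-8:np.abs(xs-x).argmin()+8].mean(0); b=row<.7; d=np.flatnonzero(np.diff(b.astype(int)))
    print("x",x,"edges y mm:",np.round(ys[d]*1e3,1), "starts brown" if b[0] else "")
E
python3 rows.py
```

```text
t 45.05 tcp mm [513.9 296.  115.7] phi 167.2 z [ 0.001  0.001 -1.   ] J [ 46.  26. -14.   0. -50. -58.] F [ 0.9 -0.6 -0.1] w 0.243
x 0.02 edges y mm: [100.  64.  17. -19. -21. -98.] 
x -0.03 edges y mm: [100.5  64.5  16.5 -97. ] 
x -0.04 edges y mm: [100.   64.   16.5 -97. ]
```

The rectified scan puts the gap at tray y of about 17 to 63 mm (centre 40), so there's room, but the piece may have shifted in the grasp. I'll set it on the table here, re-measure and regrasp.

```bash
python3 -m jog '{"delta_pos":[[0,0,-25],[0,0,-20],[0,0,-10],[0,0,-5],[0,0,-3],[0,0,0],[0,0,0]],"rot":[[0,0,0],[0,0,0],[0,0,0],[0,0,0],[0,0,0],[0,0,0],[0,0,0]],"grip":[0,0,0,0,0,0,0]}' >/dev/null; python3 st.py; for i in 1 2 3; do python3 -m jog '{"delta_pos":[[0,0,-1.2],[0,0,0]],"rot":[[0,0,0],[0,0,0]],"grip":[0,0]}' >/dev/null; python3 s.py; done
```

```text
t 45.68 tcp mm [514.3 289.6  54.8] phi 166.8 z [ 0.001  0.001 -1.   ] J [ 45.  30. -18.   0. -42. -58.] F [-0.   0.3  0. ] w 0.246
45.85 [514.1 289.7  53.7] F [ 0.1 -0.1 -0.8] M [ 0.07 -0.1   0.02] w 0.242
46.02 [513.8 289.5  52. ] F [ 0.8 -0.3 -0.7] M [ 0.08 -0.06  0.04] w 0.243
46.18 [513.7 289.5  50.4] F [ 0.  -0.5 -0.7] M [ 0.11 -0.13 -0.06] w 0.245
```

```bash
for i in 1 2 3; do python3 -m jog '{"delta_pos":[[0,0,-1.2],[0,0,0]],"rot":[[0,0,0],[0,0,0]],"grip":[0,0]}' >/dev/null; python3 s.py; done
```

```text
46.35 [513.6 289.4  49.1] F [ 1.1  0.9 -0.6] M [ 0.06 -0.07  0.02] w 0.241
46.52 [513.7 289.4  47.8] F [ 0.1 -0.1 -0.3] M [ 0.15 -0.05  0.01] w 0.241
46.68 [513.9 289.6  47.3] F [ 0.3 -0.2  1.8] M [0.   0.14 0.04] w 0.246
```

```bash
python3 -m jog '{"delta_pos":[[0,0,0],[0,0,0],[0,0,0],[0,0,0],[0,0,0],[0,0,15],[0,0,30],[0,0,30],[-29,29,0],[-29,29,0]],"rot":[[0,0,0],[0,0,0],[0,0,0],[0,0,0],[0,0,0],[0,0,0],[0,0,0],[0,0,0],[0,0,0],[0,0,0]],"grip":[55,55,55,55,55,55,55,55,55,55]}' >/dev/null;  python3 -m jog '{"delta_pos":[[-29,29,0],[-29,29,0],[-29,29,0],[-29,29,0],[0,0,0],[0,0,0]],"rot":[[0,0,0],[0,0,0],[0,0,0],[0,0,0],[0,0,0],[0,0,0]],"grip":[55,55,55,55,55,55]}' >/dev/null; python3 st.py
cat > fl.py <<'E'
from loc import *
T=vision.capture("top"); f=T["frame"].astype(float); rb=f[...,1]/np.maximum(f[...,0],1.)
for th in(.68,.7):
    m=(rb<th).astype(np.uint8); m=cv2.morphologyEx(m,cv2.MORPH_CLOSE,np.ones((3,3)));m=cv2.morphologyEx(m,cv2.MORPH_OPEN,np.ones((2,2)))
    for p in((.514,.289),(.5115,.3863)):
        b=fit([T],[m],p,"filler"); print(th,np.round(np.array(b[:2])*1e3,1),round(b[2],1),round(b[3]),b[4])
E
python3 fl.py; python3 rows.py
```

```text
t 48.02 tcp mm [338.  465.1 121.8] phi 167.0 z [-0.  0. -1.] J [ 70.  24. -16.  -0. -50. -83.] F [ 0.8  0.2 -0.4] w 0.553
0.68 [512.8 293.6] -11.9 28 [np.float64(238.0)]
0.68 [510.9 385.6] 14.8 24 [np.float64(248.0)]
0.7 [512.8 294.2] -12.2 20 [np.float64(251.0)]
0.7 [510.9 385.5] 15.0 21 [np.float64(254.0)]
x 0.02 edges y mm: [100.  64.  17. -19. -21. -98.] 
x -0.03 edges y mm: [100.5  64.5  16.5 -97. ] 
x -0.04 edges y mm: [100.   64.   16.5 -97. ]
```

f3 sat about 4 mm off the TCP in y, which explains the jam. Regrasping it centred at (512.8, 294).

```bash
python3 -m jog '{"delta_pos":[[29.1,-28.5,0],[29.1,-28.5,0],[29.1,-28.5,0],[29.1,-28.5,0],[29.1,-28.5,0],[29.1,-28.5,0],[0,0,-20],[0,0,-20],[0,0,0],[0,0,0]],"rot":[[0,0,0.2],[0,0,0.2],[0,0,0.2],[0,0,0.2],[0,0,0],[0,0,0],[0,0,0],[0,0,0],[0,0,0],[0,0,0]],"grip":[55,55,55,55,55,55,55,55,55,55]}' >/dev/null; python3 -m jog '{"delta_pos":[[0,0,0],[0,0,0],[0,0,0]],"rot":[[0,0,0],[0,0,0],[0,0,0]],"grip":[55,55,55]}' >/dev/null;python3 st.py
```

```text
t 49.2 tcp mm [514.7 293.2  83.2] phi 167.7 z [ 0.002  0.002 -1.   ] J [ 45.  28. -16.   0. -46. -58.] F [-0.   0.   0.7] w 0.548
```

```bash
python3 -m jog '{"delta_pos":[[-1.8,0.8,-20],[0,0,-12],[0,0,-6],[0,0,0],[0,0,0],[0,0,0]],"rot":[[0,0,0],[0,0,0],[0,0,0],[0,0,0],[0,0,0],[0,0,0]],"grip":[55,55,55,55,55,55]}' >/dev/null; python3 st.py
```

```text
t 49.7 tcp mm [513.1 293.9  44.9] phi 167.6 z [ 0.002  0.001 -1.   ] J [ 45.  31. -18.   0. -41. -58.] F [-0.1  0.4  0.4] w 0.552
```

```bash
python3 -m jog '{"delta_pos":[[0,0,0],[0,0,0],[0,0,0],[0,0,0],[0,0,0],[0,0,0],[0,0,0],[0,0,0]],"rot":[[0,0,0],[0,0,0],[0,0,0],[0,0,0],[0,0,0],[0,0,0],[0,0,0],[0,0,0]],"grip":[0,0,0,0,0,0,0,0]}' >/dev/null; python3 st.py; python3 -m jog '{"delta_pos":[[0,0,12],[0,0,25],[0,0,30],[0,-34,0],[0,-34,0],[0,-34,0],[0,-34,0],[0,-34,0],[0,-34,0],[0,-34,0]],"rot":[[0,0,0],[0,0,0],[0,0,0],[0,0,-0.2],[0,0,-0.2],[0,0,-0.2],[0,0,-0.2],[0,0,-0.2],[0,0,0],[0,0,0]],"grip":[0,0,0,0,0,0,0,0,0,0]}' >/dev/null;python3 -m jog '{"delta_pos":[[0,0,0],[0,0,0],[0,0,0],[0,0,0]],"rot":[[0,0,0],[0,0,0],[0,0,0],[0,0,0]],"grip":[0,0,0,0]}' >/dev/null; python3 st.py
```

```text
t 50.37 tcp mm [512.8 293.4  44.2] phi 167.6 z [ 0.  0. -1.] J [ 45.  31. -18.   0. -41. -58.] F [0.  0.5 1.8] w 0.245
t 51.53 tcp mm [512.8  56.  110.9] phi 166.7 z [ 0.  0. -1.] J [ 24.  20. -25.  -0. -45. -38.] F [ 0.5  0.9 -0.5] w 0.247
```

```bash
python3 -m jog '{"delta_pos":[[0.6,-4,-20],[0,0,-15],[0,0,-6],[0,0,0],[0,0,0],[0,0,0]],"rot":[[0,0,0],[0,0,0],[0,0,0],[0,0,0],[0,0,0],[0,0,0]],"grip":[0,0,0,0,0,0]}' >/dev/null; python3 st.py
```

```text
t 52.03 tcp mm [513.9  52.   70.6] phi 166.7 z [ 0.002  0.    -1.   ] J [ 24.  23. -27.   0. -39. -37.] F [-0.1 -0.   0.2] w 0.246
```

```bash
for i in 1 2; do python3 -m jog '{"delta_pos":[[0,0,-2],[0,0,0]],"rot":[[0,0,0],[0,0,0]],"grip":[0,0]}' >/dev/null; python3 s.py; done
```

```text
52.2 [513.4  51.6  68.3] F [-0.5 -0.2 -0. ] M [0.09 0.   0.02] w 0.248
52.37 [513.1  51.3  65.9] F [ 1.   0.4 -0.7] M [ 0.1  -0.08 -0.02] w 0.242
```

```bash
for i in 1 2 3; do python3 -m jog '{"delta_pos":[[0,0.1,-3],[0,0,0]],"rot":[[0,0,0],[0,0,0]],"grip":[0,0]}' >/dev/null; python3 s.py; done
```

```text
52.53 [512.9  51.3  62.5] F [ 0.2 -0.7 -1.5] M [ 0.07 -0.04  0.05] w 0.247
52.7 [512.9  51.4  59.4] F [-0.5  0.3 -0.5] M [ 0.03 -0.07  0.07] w 0.243
52.87 [512.9  51.5  56.4] F [-0.1 -0.5 -0.9] M [ 0.06 -0.02  0.05] w 0.238
```

Going in freely now.

```bash
for i in 1 2 3 4; do python3 -m jog '{"delta_pos":[[0,0,-1.5],[0,0,0]],"rot":[[0,0,0],[0,0,0]],"grip":[0,0]}' >/dev/null; python3 s.py; done
```

```text
53.03 [513.   51.6  55.1] F [-0.2  0.5 -0.6] M [ 0.1  -0.09  0.03] w 0.245
53.2 [513.1  51.6  53.7] F [-0.2 -0.2 -0.4] M [ 0.07 -0.   -0.05] w 0.243
53.37 [513.1  51.6  52.2] F [-0.1  0.8  0. ] M [ 0.07 -0.03 -0.02] w 0.242
53.53 [513.1  51.6  50.7] F [ 0.5 -0.6 -0.8] M [ 0.01 -0.08 -0.05] w 0.245
```

```bash
python3 -m jog '{"delta_pos":[[0,0,-0.8],[0,0,0]],"rot":[[0,0,0],[0,0,0]],"grip":[0,0]}' >/dev/null; python3 s.py; python3 -m jog '{"delta_pos":[[0,0,0],[0,0,0],[0,0,0],[0,0,0],[0,0,0],[0,0,0],[0,0,10],[0,0,25],[0,0,35],[-20,35,0]],"rot":[[0,0,0],[0,0,0],[0,0,0],[0,0,0],[0,0,0],[0,0,0],[0,0,0],[0,0,0],[0,0,0],[0,0,0]],"grip":[50,50,50,50,50,50,50,50,50,50]}' >/dev/null; python3 -m jog '{"delta_pos":[[-20,35,0],[-20,35,0],[-20,35,0],[-20,35,0],[-20,35,0],[-10,35,0],[-10,35,0],[-10,35,0],[-10,35,0],[0,0,0]],"rot":[[0,0,0],[0,0,0],[0,0,0],[0,0,0],[0,0,0],[0,0,0],[0,0,0],[0,0,0],[0,0,0],[0,0,0]],"grip":[50,50,50,50,50,50,50,50,50,50]}' >/dev/null; python3 st.py; python3 rows.py; python3 fl.py 2>&1 | tail -1
python3 - <<'E'
from loc import *
T=vision.capture("top");S=vision.capture("side"); u=proj(S,[[.514,.011,.03]])[0].astype(int)
t=cv2.resize(T["frame"][90:275,100:400],(750,462),interpolation=2)[:,:,::-1]
b=cv2.resize(S["frame"][u[1]-40:u[1]+40,u[0]-45:u[0]+45],(405,360),interpolation=2)[:,:,::-1]
b2=cv2.imread("pics/rect.png"); k=np.zeros((360,750,3),np.uint8); k[:,:405]=b; b2=cv2.resize(b2,(340,200)); k[:200,410:]=b2
cv2.imwrite("pics/g10.png",cv2.resize(np.vstack([t,k]),None,fx=.72,fy=.72,interpolation=cv2.INTER_AREA))
E
```

```text
53.7 [513.2  51.6  50.1] F [-0.  -0.3 -0.3] M [ 0.02 -0.07 -0.01] w 0.245
t 55.37 tcp mm [352.6 408.  121.4] phi 166.9 z [ 0.003  0.005 -1.   ] J [ 66.  21. -22.   0. -47. -80.] F [0.7 1.2 1.2] w 0.5
x 0.02 edges y mm: [ 99.5  25.   17.  -19.  -21.5 -98. ] 
x -0.03 edges y mm: [100.5  26.5  16.5 -97. ] 
x -0.04 edges y mm: [100.5  26.   16.5 -97. ] 
0.7 [511.2 385.8] 14.5 22 [np.float64(253.0)]
```

View pics/g10.png

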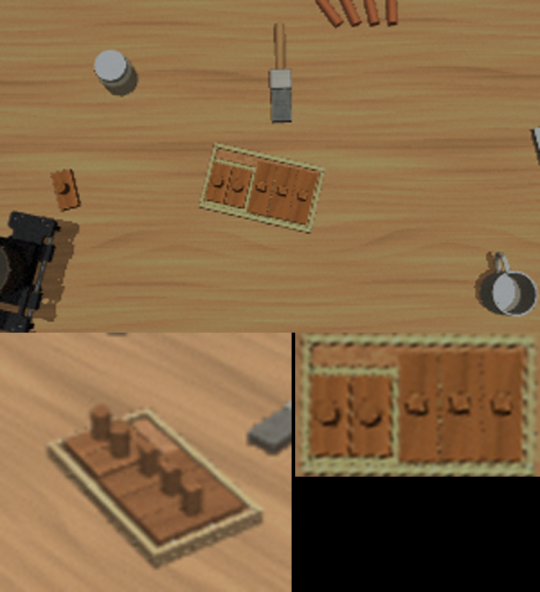

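The last picture shows all five pieces flat in one row: blocks over the ledge in places 1–3 and fillers beside it in places 4–5. The spare filler is upright on the table, the jar, mug and brush look unmoved, and the arm is clear. Handing in.

```bash
python3 -c "
from station import finish_job; print(finish_job())"; python3 s.py
```

```text
the job is handed in; nothing more can be done
None
the job is handed in; nothing more can be done
```

The job is handed in at about 55 s of the 210 s: all five places in the tray are taken. Three blocks were present. I felt both ends of each, turned one end for end, and set all three in places 1–3 with the stepped end over the ledge. Two fillers went in places 4 and 5; the third is left standing on the table.

**Final checks:**
- Both camera views show all five pieces flat and upright, with centres within about 5 mm of their places by the image scan.
- By the image scan there is a gap of about 8 mm between the place 4 filler and the place 3 block, so the row is not tight.
- The spare filler is upright, and the jar, mug and brush look unmoved (judged by eye). The arm was clear.
- Each block met the tray floor at the expected height with about 1–4 N. I saw no sign of a block touching the ledge, though I could not measure that directly.

**What went wrong on the way:**
- **Pressing too hard:** the first filler slipped in the grasp, and the second was off-centre and jammed. Both pressed down with up to 34–39 N before I lifted them. I pushed the first against the wall and regrasped the second, which then went in freely.
- **Slow fingers:** one block grasp came up empty because the fingers had not finished closing; the second try held.

The vision fits of the fillers differed by 3–5 mm depending on the colour mask, because of shadows.

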